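# Click the patient tray into the ward carrier and deal the vials to both trays

### The job

Get the ward carrier ready: set the nose of the loose tray (orange pull) in the mouth of the empty bay and let go, then take it again by its pull and push it fully home until the sprung ball clicks into its notch. Then deal the vials from the rack one drug at a time: one purple-capped vial to each tray in turn, and only then one grey-capped, teal-banded vial to each tray in turn, so that both trays end with one of each. Set every vial down upright on the tray's floor without dropping it, and leave the red-brown vial and the saline ampoule standing where they are.

Things in the scene. Friction and masses are not known exactly. Their poses are not given: they have to be found in the camera images.
- tray_loose_mid (a point): Loose tray with orange pull, flat on the desk at the left: white open pan 120 (x) x 60 (y) x 18 mm, about 0.18 kg. Point at the pan's centre, 9 mm above its underside; x points from the pull to the nose, the end that goes in first. Lift it across its 60 mm width, best 10 mm nearer the pull than the point. Each side has a notch for the ball 25 mm from the nose.
- tray_loose_pull (a point): Middle of the loose tray's orange pull, 77.5 mm behind the tray's centre point and 1 mm higher: a bar sticking out 33 mm from the rear end, 12 mm wide (y) and 16 mm high, its top level with the pan's rim. Gripped across y.
- tray_docked_mid (a point): Tray with green pull, the same shape, already clicked home in the right bay; same point and axes. Both trays: floor 3 mm thick, walls 18 mm high, a 13 mm high wall across the middle; so two open pockets of about 56 (x) x 50 (y) mm, centred 29 mm to -x and +x of the point, 6 mm below which the floor lies. A vial stands in any pocket.
- carrier: Grey carrier fixed to the desk, origin under the middle of its bays, z up. Base 10 mm thick; two bays 63 mm wide, 93 mm apart, open at the front (-x), divided by a spine 30 mm wide. Mouths 60 mm in front of the origin, flared over 16 mm to about 75 mm; the base goes on 80 mm before them as a level shelf. Walls and spine reach 26 mm above the desk, back wall 29 mm, carrying handle on it 69 mm.
- bay_left (a point): Point on the floor of the left, empty bay, 46.5 mm to the left of the carrier's origin and 10 mm above the desk. x points into the bay, z up. A tray that is home has the centre of its underside here, its rear end level with the mouth and only the pull sticking out over the shelf. The back wall is 61 mm beyond the point.
- bay_right (a point): The same point in the right bay, where the tray with the green pull sits.
- catch_left (a joint): Sprung steel ball (13 mm) in the spine's left face, 35 mm beyond bay_left, reaching 5 mm into the bay. Value: how far it is pressed into the spine, m: 0 out, 0.006 at most. It meets the nose when the tray has about 25 mm to go, rides on its side and springs out into the notch at home. Pushing past it takes about 5 to 15 N.
- catch_right (a joint): The same ball for the right bay: 0 = out, in the docked tray's notch.
- purple_1_mid (a point): Glass vial with purple cap and purple band. 18 mm in diameter, stiff body 33 mm tall, cap's top 39 mm up, 16 g. Starts upright in a hole of stock_rack, underside 4 mm above the desk, its lowest 19 mm inside the rack. Point on its axis, 16.5 mm above its underside; z is its axis.
- purple_2_mid (a point): Glass vial with purple cap and purple band. 18 mm in diameter, stiff body 33 mm tall, cap's top 39 mm up, 16 g. Starts upright in a hole of stock_rack, underside 4 mm above the desk, its lowest 19 mm inside the rack. Point on its axis, 16.5 mm above its underside; z is its axis.
- teal_1_mid (a point): Glass vial with grey cap and teal band. 18 mm in diameter, stiff body 33 mm tall, cap's top 36 mm up, 16 g. Starts upright in a hole of stock_rack, underside 4 mm above the desk, its lowest 19 mm inside the rack. Point on its axis, 16.5 mm above its underside; z is its axis.
- teal_2_mid (a point): Glass vial with grey cap and teal band. 18 mm in diameter, stiff body 33 mm tall, cap's top 36 mm up, 16 g. Starts upright in a hole of stock_rack, underside 4 mm above the desk, its lowest 19 mm inside the rack. Point on its axis, 16.5 mm above its underside; z is its axis.
- stock_rack: White vial rack fixed to the desk, at the right: 60 mm (x) by 136 mm (y), 23 mm high, floor 4 mm thick; origin at the centre of its underside. Eight holes 22 mm wide at x = -13.5, 13.5 and y = -48.5, -16, 16, 48.5 mm. One vial stands in each row of two, the other hole is empty: grip vials above the rack's top, fingers closing along the rack's x.
- red_vial_mid (a point): Bystander: vial with grey cap and red-brown band, 18 mm in diameter, 36 mm tall, standing on the desk beyond the rack; point on its axis 16.5 mm up. Not to be dealt.
- saline_mid (a point): Bystander: soft clear saline ampoule, 18 mm in diameter, 61 mm tall, standing on the desk; point on its axis 30 mm up.
Things that resemble listed ones, but are neither listed nor needed, are in the scene too. Leave any black look-alike of the stock_rack alone.

How it is judged (in metres and radians):
On the way, in this order (a step that is already met when the one before it is completed fails the run):
1. the loose tray lies with its nose in the mouth of the empty bay, let go (x of tray_loose_mid in the frame of bay_left between -0.112 and -0.03 m and y of tray_loose_mid in the frame of bay_left between -0.012 and 0.012 m and z of tray_loose_mid in the frame of bay_left below 0.02 m and contact force between the fingers and tray_loose below 0.1 N), for 0.2 s.
2. the loose tray is taken again, by its pull (contact force between the fingers and tray_loose above 1 N and distance between the grasp point and tray_loose_pull below 0.045 m), for 0.1 s.
3. the loose tray is clicked home in the left bay, the catch ball out in its notch (x of tray_loose_mid in the frame of bay_left between -0.0025 and 0.0025 m and y of tray_loose_mid in the frame of bay_left between -0.004 and 0.004 m and z of tray_loose_mid in the frame of bay_left between 0.0065 and 0.0115 m and angle between the x axis of tray_loose_mid and the x axis of bay_left, either way round below 0.06 rad and value of joint each of catch_left, catch_right below 0.001 m and x of tray_docked_mid in the frame of bay_right between -0.0025 and 0.0025 m and y of tray_docked_mid in the frame of bay_right between -0.004 and 0.004 m and z of tray_docked_mid in the frame of bay_right between 0.0065 and 0.0115 m and angle between the x axis of tray_docked_mid and the x axis of bay_right, either way round below 0.06 rad), for 0.2 s.
4. a purple-capped vial stands released in one tray (((x of purple_1_mid in the frame of tray_docked_mid between -0.058 and 0.058 m and y of purple_1_mid in the frame of tray_docked_mid between -0.025 and 0.025 m and z of purple_1_mid in the frame of tray_docked_mid between 0.007 and 0.0145 m and angle between purple_1_mid's own z axis and vertical below 0.2 rad and contact force between the fingers and purple_1 below 0.1 N) or (x of purple_1_mid in the frame of tray_loose_mid between -0.058 and 0.058 m and y of purple_1_mid in the frame of tray_loose_mid between -0.025 and 0.025 m and z of purple_1_mid in the frame of tray_loose_mid between 0.007 and 0.0145 m and angle between purple_1_mid's own z axis and vertical below 0.2 rad and contact force between the fingers and purple_1 below 0.1 N) or (x of purple_2_mid in the frame of tray_docked_mid between -0.058 and 0.058 m and y of purple_2_mid in the frame of tray_docked_mid between -0.025 and 0.025 m and z of purple_2_mid in the frame of tray_docked_mid between 0.007 and 0.0145 m and angle between purple_2_mid's own z axis and vertical below 0.2 rad and contact force between the fingers and purple_2 below 0.1 N) or (x of purple_2_mid in the frame of tray_loose_mid between -0.058 and 0.058 m and y of purple_2_mid in the frame of tray_loose_mid between -0.025 and 0.025 m and z of purple_2_mid in the frame of tray_loose_mid between 0.007 and 0.0145 m and angle between purple_2_mid's own z axis and vertical below 0.2 rad and contact force between the fingers and purple_2 below 0.1 N))), for 0.2 s.
5. each tray holds one purple-capped vial ((((x of purple_1_mid in the frame of tray_docked_mid between -0.058 and 0.058 m and y of purple_1_mid in the frame of tray_docked_mid between -0.025 and 0.025 m and z of purple_1_mid in the frame of tray_docked_mid between 0.007 and 0.0145 m and angle between purple_1_mid's own z axis and vertical below 0.2 rad and contact force between the fingers and purple_1 below 0.1 N) and (x of purple_2_mid in the frame of tray_loose_mid between -0.058 and 0.058 m and y of purple_2_mid in the frame of tray_loose_mid between -0.025 and 0.025 m and z of purple_2_mid in the frame of tray_loose_mid between 0.007 and 0.0145 m and angle between purple_2_mid's own z axis and vertical below 0.2 rad and contact force between the fingers and purple_2 below 0.1 N)) or ((x of purple_1_mid in the frame of tray_loose_mid between -0.058 and 0.058 m and y of purple_1_mid in the frame of tray_loose_mid between -0.025 and 0.025 m and z of purple_1_mid in the frame of tray_loose_mid between 0.007 and 0.0145 m and angle between purple_1_mid's own z axis and vertical below 0.2 rad and contact force between the fingers and purple_1 below 0.1 N) and (x of purple_2_mid in the frame of tray_docked_mid between -0.058 and 0.058 m and y of purple_2_mid in the frame of tray_docked_mid between -0.025 and 0.025 m and z of purple_2_mid in the frame of tray_docked_mid between 0.007 and 0.0145 m and angle between purple_2_mid's own z axis and vertical below 0.2 rad and contact force between the fingers and purple_2 below 0.1 N)))), for 0.2 s.
6. after that, a teal-banded vial stands released in one tray (((x of teal_1_mid in the frame of tray_docked_mid between -0.058 and 0.058 m and y of teal_1_mid in the frame of tray_docked_mid between -0.025 and 0.025 m and z of teal_1_mid in the frame of tray_docked_mid between 0.007 and 0.0145 m and angle between teal_1_mid's own z axis and vertical below 0.2 rad and contact force between the fingers and teal_1 below 0.1 N) or (x of teal_1_mid in the frame of tray_loose_mid between -0.058 and 0.058 m and y of teal_1_mid in the frame of tray_loose_mid between -0.025 and 0.025 m and z of teal_1_mid in the frame of tray_loose_mid between 0.007 and 0.0145 m and angle between teal_1_mid's own z axis and vertical below 0.2 rad and contact force between the fingers and teal_1 below 0.1 N) or (x of teal_2_mid in the frame of tray_docked_mid between -0.058 and 0.058 m and y of teal_2_mid in the frame of tray_docked_mid between -0.025 and 0.025 m and z of teal_2_mid in the frame of tray_docked_mid between 0.007 and 0.0145 m and angle between teal_2_mid's own z axis and vertical below 0.2 rad and contact force between the fingers and teal_2 below 0.1 N) or (x of teal_2_mid in the frame of tray_loose_mid between -0.058 and 0.058 m and y of teal_2_mid in the frame of tray_loose_mid between -0.025 and 0.025 m and z of teal_2_mid in the frame of tray_loose_mid between 0.007 and 0.0145 m and angle between teal_2_mid's own z axis and vertical below 0.2 rad and contact force between the fingers and teal_2 below 0.1 N))), for 0.2 s.
7. each tray holds one teal-banded vial too ((((x of purple_1_mid in the frame of tray_docked_mid between -0.058 and 0.058 m and y of purple_1_mid in the frame of tray_docked_mid between -0.025 and 0.025 m and z of purple_1_mid in the frame of tray_docked_mid between 0.007 and 0.0145 m and angle between purple_1_mid's own z axis and vertical below 0.2 rad and contact force between the fingers and purple_1 below 0.1 N) and (x of purple_2_mid in the frame of tray_loose_mid between -0.058 and 0.058 m and y of purple_2_mid in the frame of tray_loose_mid between -0.025 and 0.025 m and z of purple_2_mid in the frame of tray_loose_mid between 0.007 and 0.0145 m and angle between purple_2_mid's own z axis and vertical below 0.2 rad and contact force between the fingers and purple_2 below 0.1 N)) or ((x of purple_1_mid in the frame of tray_loose_mid between -0.058 and 0.058 m and y of purple_1_mid in the frame of tray_loose_mid between -0.025 and 0.025 m and z of purple_1_mid in the frame of tray_loose_mid between 0.007 and 0.0145 m and angle between purple_1_mid's own z axis and vertical below 0.2 rad and contact force between the fingers and purple_1 below 0.1 N) and (x of purple_2_mid in the frame of tray_docked_mid between -0.058 and 0.058 m and y of purple_2_mid in the frame of tray_docked_mid between -0.025 and 0.025 m and z of purple_2_mid in the frame of tray_docked_mid between 0.007 and 0.0145 m and angle between purple_2_mid's own z axis and vertical below 0.2 rad and contact force between the fingers and purple_2 below 0.1 N))) and (((x of teal_1_mid in the frame of tray_docked_mid between -0.058 and 0.058 m and y of teal_1_mid in the frame of tray_docked_mid between -0.025 and 0.025 m and z of teal_1_mid in the frame of tray_docked_mid between 0.007 and 0.0145 m and angle between teal_1_mid's own z axis and vertical below 0.2 rad and contact force between the fingers and teal_1 below 0.1 N) and (x of teal_2_mid in the frame of tray_loose_mid between -0.058 and 0.058 m and y of teal_2_mid in the frame of tray_loose_mid between -0.025 and 0.025 m and z of teal_2_mid in the frame of tray_loose_mid between 0.007 and 0.0145 m and angle between teal_2_mid's own z axis and vertical below 0.2 rad and contact force between the fingers and teal_2 below 0.1 N)) or ((x of teal_1_mid in the frame of tray_loose_mid between -0.058 and 0.058 m and y of teal_1_mid in the frame of tray_loose_mid between -0.025 and 0.025 m and z of teal_1_mid in the frame of tray_loose_mid between 0.007 and 0.0145 m and angle between teal_1_mid's own z axis and vertical below 0.2 rad and contact force between the fingers and teal_1 below 0.1 N) and (x of teal_2_mid in the frame of tray_docked_mid between -0.058 and 0.058 m and y of teal_2_mid in the frame of tray_docked_mid between -0.025 and 0.025 m and z of teal_2_mid in the frame of tray_docked_mid between 0.007 and 0.0145 m and angle between teal_2_mid's own z axis and vertical below 0.2 rad and contact force between the fingers and teal_2 below 0.1 N)))), for 0.2 s.
At the end, for the whole second after the job is handed in: Both trays are clicked home in their bays (within 2.5 mm, balls out in the notches); each holds one purple-capped and one teal-banded vial, released and upright (within 0.2 rad) on its floor; red-brown vial and saline ampoule within 20 mm of their starts (all of step 3 and all of step 7 and distance of each of red_vial_mid, saline_mid from where it was at the start of the episode below 0.02 m); the robot touches nothing.
It fails at once if a vial to be dealt falls freely (dropped from more than about 2 cm) ((linear speed of purple_1 above 0.6 m/s and contact force between purple_1 and anything else below 0.01 N) or (linear speed of purple_2 above 0.6 m/s and contact force between purple_2 and anything else below 0.01 N) or (linear speed of teal_1 above 0.6 m/s and contact force between teal_1 and anything else below 0.01 N) or (linear speed of teal_2 above 0.6 m/s and contact force between teal_2 and anything else below 0.01 N)).
It fails at once if the red-brown vial or the saline ampoule is moved (20 mm) or knocked over ((distance of red_vial_mid from where it was at the start of the episode above 0.02 m or angle between red_vial_mid's own z axis and vertical above 0.4 rad) or (distance of saline_mid from where it was at the start of the episode above 0.02 m or angle between saline_mid's own z axis and vertical above 0.4 rad)).
It also fails if it takes over 72 s, if anything falls off the work surface, if the arm or the gripper's body presses on something with over 40 N, if the wrist force passes 120 N, or if a joint passes its speed limit or range.

### The arm

A 6-joint arm with a two-finger parallel gripper is mounted at the origin on a cart in front of the work surface, level with it; the furniture and walls round the work are solid. World frame = base frame: x ahead of the robot, y to its left, z up, the work surface at z = 0. Lengths are in m, angles in degrees, forces in N, time in s.
With the tool pointing down it reaches from about 0.325 to 0.75 m from the base axis. Payload 7.6 kg.
Tool frame: the origin (TCP) lies at the very end of the fingers, on their centre line; the grasp point (between the pads) lies 19 mm behind it; z points along the fingers, y is the line along which they close (so a half turn about z gives the same grasp; the last joint's range is limited). The gripper opens to 85 mm and grips with 20 to 120 N. Pads are 22 mm wide; open, the fingers measure 114 mm over their backs; the gripper's body (76 mm by 85 mm) begins 54 mm behind the grasp point. The pads swing forward as they close: fully open they stand 13 mm farther back than shut.
Start: joints at [-74.33, 2.991, 80.254, -0, 96.75, -4.028], TCP at [0.177, -0.494, 0.231] pointing down, gripper open.
Joint ranges: [-166.34, 166.34], [-52.06, 124.39], [6.96, 135.62], [-60.46, 240.46], [14.63, 156.25], [-167.68, 167.68]. Speed limits (degrees/s): [147.25, 147.25, 172.46, 180, 180, 180].

### API

Orientations are given as [roll, pitch, yaw] about the fixed x, y, z axes, in that order (R = Rz(yaw) Ry(pitch) Rx(roll)).
In Python, from rig import status, vision, job_done gives the robot as it stands.
- The arm moves only by the tool play_rows, never from a script. Its argument "steps" is a list that holds one entry, the list of rows, each a list of 7 numbers: the opening, from 0 (shut) to 1 (fully open), then the shift along the tool's x, y, z in units of 0.02 m (1.0 is 0.02 m), then the turn, a rotation vector about the tool's x, y, z in units of 6 degrees (1.0 is 6 degrees). A call has 1 to 10 rows; each row shifts and turns the commanded pose from where the row before left it, along the tool's axes as they then stand; what a row does not reach is not made up. A row lasts 1/12 s, in which the tool goes at most 41.7 mm and 7.16 degrees, less where a joint would pass 70% of its speed; a pose out of reach is approached as far as the arm can. A call with a number of a shift or a turn outside -1 to 1 is refused whole. A call with a gripper value outside its range is refused whole. The fingers move at their own pace and stop on an object; the grip force is fixed at half the most. Time passes only in rows, so rows that do not move let the fingers close. It gives the time, the measured TCP pose, the force, the opening and the grip force at its end, in the units of the state.
- status.get_obs(): the state, without advancing time (a new reading comes with each control period).
- vision.read_camera(name): name is "scene" or "top" or "wrist"; returns a dict with "color" (384x512x3 uint8, red, green, blue), "fx", "fy", "cx", "cy" (pixels), "R" (3x3) and "t" (3): a world point X has camera coordinates R X + t. Camera axes: x right, y down, z forward; pixel columns grow to the right and rows downward; lengths in m; the calibration is good to about 2 mm. A picture is of the moment at which its call begins. There is no depth.
- job_done(): hands the job in; it is judged then, once.
The state is a dict: "clock": time; "qpos": joint angles; "qd": joint speeds; "joint_efforts": joint torques, N m; "eef_pos": TCP position; "eef_rot": TCP orientation; "contact_force": force on the tool from outside, world axes, zero at the start; "torque": the same for the moment, N m; "grip_width": opening from 0.0 (shut) to 1.0 (fully open); "grasp_force": force on a finger pad.
Only numpy, scipy, OpenCV 4.12 (cv2) and the standard library are available. Lean on these libraries where they do the work, as an engineer would, in place of code of your own. Each camera call takes 0.05 s, during which the arm holds its last target. There are 200 camera calls.

## Working session

There is one attempt and no reset: what is moved stays moved. The work goes in short steps, Python scripts to look and compute and a tool call to move; the robot and the scene stay as the last step left them, time stands still between calls to the robot, and variables do not carry over. Pictures are saved under pics/ and viewed, at most 10 in all, crops included, and the job is handed in when it is done.

Besides the shell and the picture viewer there is one more tool, called after "Call:" as a command line: name --argument value ..., lists and objects as JSON in quotes. play_rows: Moves the arm, as the interface text tells. Its arguments: {"type":"object","properties":{"steps":{"type":"array"}},"required":["steps"]}

```bash
mkdir -p pics; ls
cat > h.py <<'E'
import numpy as np, cv2
from rig import status, vision, job_done
def cam(n):
    d=vision.read_camera(n); np.savez('last_%s.npz'%n,**d); return d
def save(img,p): cv2.imwrite('pics/'+p,cv2.cvtColor(img,cv2.COLOR_RGB2BGR))
def ray(d,u,v,z):
    R=np.array(d['R']);t=np.array(d['t']);c=-R.T@t
    w=R.T@np.array([(u-d['cx'])/d['fx'],(v-d['cy'])/d['fy'],1.])
    return c+w*(z-c[2])/w[2]
def proj(d,X):
    p=np.array(d['R'])@np.array(X)+np.array(d['t']); return np.array([d['fx']*p[0]/p[2]+d['cx'],d['fy']*p[1]/p[2]+d['cy']])
E
python3 - <<'E'
from h import *
a=cam('top');b=cam('scene')
for d in(a,b): print(-np.array(d['R']).T@np.array(d['t']),d['fx'],np.array(d['R']).round(3).tolist())
save(cv2.resize(a['color'],(800,600)),'top0.png');save(cv2.resize(b['color'],(800,600)),'scene0.png')
print(status.get_obs())
E
```

```text
pics
[ 0.31731553 -0.01646016  1.27775131] 428.5885790547925 [[-0.04, -0.999, -0.001], [-0.979, 0.039, -0.201], [0.201, -0.007, -0.98]]
[ 0.10519278 -0.77721367  0.77341175] 373.19619712942017 [[0.866, -0.501, 0.015], [-0.3, -0.542, -0.785], [0.401, 0.675, -0.62]]
{'clock': 0.1, 'qpos': array([-7.43294738e+01,  3.02461243e+00,  8.03069396e+01,  5.54184732e-04,
        9.67499205e+01, -4.02871488e+00]), 'qd': array([ 0.03343896, -0.11862844, -0.15984118, -0.03285437,  0.02545141,
        0.03992302]), 'joint_efforts': array([ 4.95899203e-04, -3.82583964e+01, -3.60984564e+01, -1.11004085e-04,
        4.79797949e-03,  3.35408663e-05]), 'eef_pos': array([ 0.17691286, -0.49400927,  0.23054981]), 'eef_rot': array([-1.79918767e+02, -6.27304585e-03,  1.96993014e+01]), 'contact_force': array([-0.28746227, -0.1991461 ,  0.388399  ]), 'torque': array([0.00973063, 0.01086135, 0.04998073]), 'grasp_force': 0.0, 'grip_width': 0.9960619934991315}
```

View pics/top0.png

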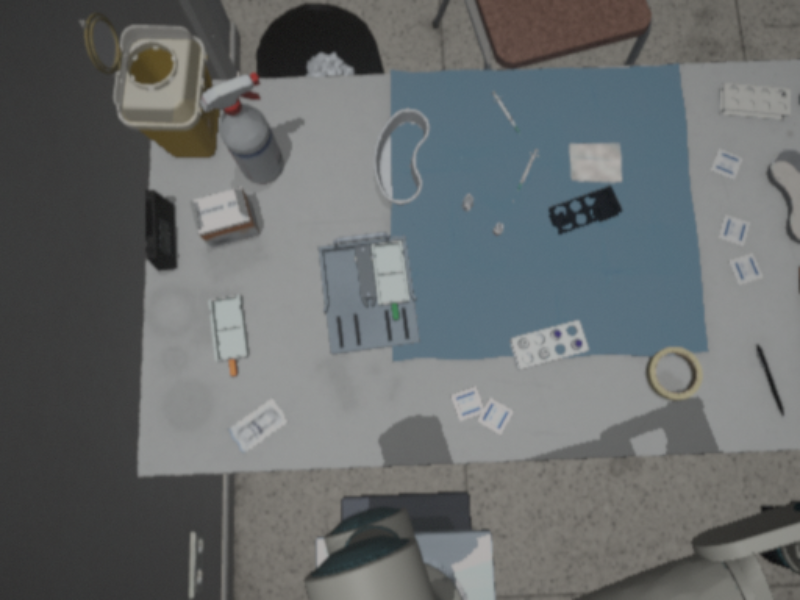

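View pics/scene0.png

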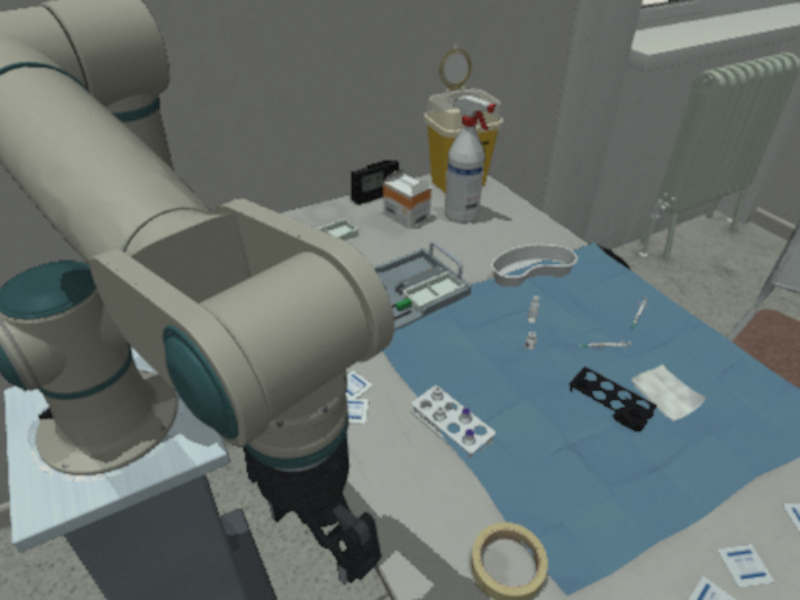

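The top view (800 px) shows the loose tray with orange pull at (230,328), the carrier at (368,293) and the docked tray (green pull) at (392,272). The white stock rack with two purple caps is at (550,343), and the red vial and ampoule are at about (499,229) and (468,202).

Possible mix-ups:
- **Rack:** stock rack (550,343), black rack (585,210), or the far white rack (755,100). I choose (550,343), which is white and holds the vials.
- **Loose tray:** (230,328) or the small white case at (258,425). I choose the one with the orange pull.
- **Grey-capped vials:** two in the rack at about (523,343) and (543,352), or the red-band vial on the cloth at (499,229). I choose the rack ones.

One close crop will check this.

Run:
```python
from h import *
a=np.load('last_top.npz')['color'];b=np.load('last_scene.npz')['color']
A=cv2.resize(a[150:250,125:285],(800,500),interpolation=cv2.INTER_CUBIC)[:, :]
L=cv2.resize(a[180:250,130:270],(480,240),interpolation=cv2.INTER_CUBIC)
A=cv2.resize(a[145:235,130:270],(560,360),interpolation=cv2.INTER_CUBIC)
B=cv2.resize(a[200:240,322:382],(360,240),interpolation=cv2.INTER_CUBIC)
C=cv2.resize(b[240:295,258:323],(284,240),interpolation=cv2.INTER_CUBIC)
o=np.zeros((600,800,3),np.uint8);o[:360,:560]=A;o[360:,:360]=B;o[360:,370:654]=C
save(o,'crop0.png')
```

```text
(no output)
```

View pics/crop0.png

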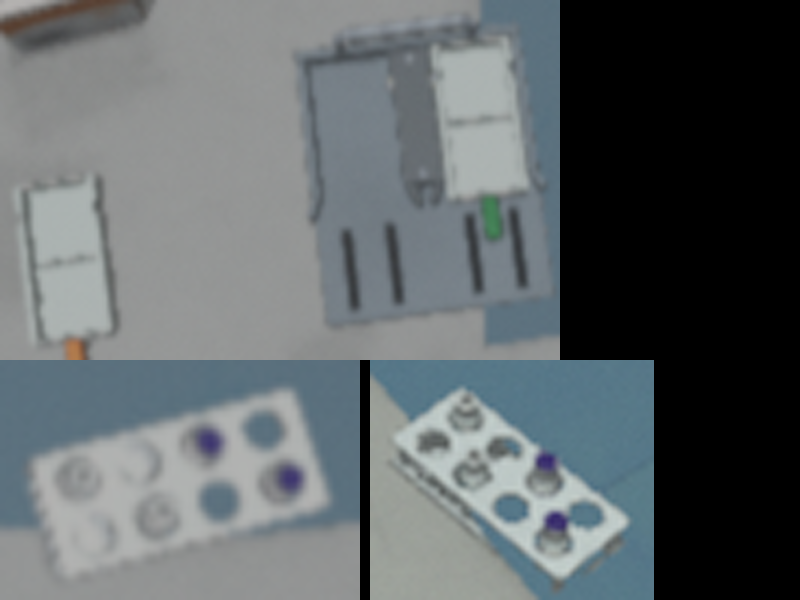

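Run:
```python
from h import *
d=dict(np.load('last_top.npz'))
C=lambda x,y:(130+x/4,145+y/4)
B=lambda x,y:(322+x/6,200+(y-360)/6)
f=lambda uv,z:ray(d,*uv,z)[:2].round(4)
print('tray',f(C(66,262),.018),'nose',f(C(60,182),.018),'rear',f(C(75,340),.018))
print('docked',f(C(480,120),.028),'front',f(C(470,42),.028),'rear',f(C(488,197),.028))
print('rack corners',[f(B(*p),.023) for p in((30,460),(295,390),(330,505),(65,578))])
print('vial',[f(B(*p),.04) for p in((80,475),(158,515),(207,440),(288,480))])
print('red,saline',f((499/1.5625,229/1.5625),.03),f((468/1.5625,202/1.5625),.05))
w=cam('wrist');o=status.get_obs()
from scipy.spatial.transform import Rotation as Ro
T=Ro.from_euler('xyz',o['eef_rot'],degrees=True).as_matrix()
R=np.array(w['R']);c=-R.T@np.array(w['t'])
print('cam in tool',T.T@(c-o['eef_pos']),'axes',(T.T@R.T).round(3).tolist(),w['fx'])
```

```text
tray [0.5355 0.3162] nose [0.5966 0.3215] rear [0.4769 0.3087]
docked [0.6294 0.0044] front [0.6905 0.0098] rear [5.702e-01 5.000e-04]
rack corners [array([ 0.4949, -0.2184]), array([ 0.5245, -0.352 ]), array([ 0.4668, -0.3639]), array([ 0.4362, -0.2314])]
vial [array([ 0.4842, -0.2394]), array([ 0.4632, -0.2756]), array([ 0.4988, -0.3024]), array([ 0.4777, -0.34  ])]
red,saline [ 0.7094 -0.2093] [ 0.7598 -0.1501]
cam in tool [ 0.06709179 -0.00079541 -0.14306079] axes [[-0.001, -0.964, -0.267], [1.0, -0.001, 0.0], [-0.001, -0.267, 0.964]] 272.6679165644896
```

Crop confirms it: the rack's vials, from left to right, are grey (far hole), grey (near), purple (far) and purple (near). The orange-pull tray is on the left and the left bay is empty. First I move over the carrier for a wrist view.

Call:
play_rows --steps '[[[1,0,0,0,0,0,0.82],[1,0,0,0,0,0,0.82],[1,0,0,0,0,0,0.82],[1,0.73,-1,0.05,0,0,0],[1,0.73,-1,0.05,0,0,0],[1,0.73,-1,0.05,0,0,0],[1,0.73,-1,0.05,0,0,0],[1,0.73,-1,0.05,0,0,0],[1,0.73,-1,0.05,0,0,0],[1,0.73,-1,0.05,0,0,0]]]'

```text
clock: 0.98
eef_pos: [0.2671, -0.3448, 0.224]
eef_rot: [-180.0, 0.0, 4.9]
contact_force: [0.3, -0.0, 0.6]
grip_width: 0.997
grasp_force: 0.0
```

Call:
play_rows --steps '[[[1,0.73,-1,0.05,0,0,0],[1,0.73,-1,0.05,0,0,0],[1,0.73,-1,0.05,0,0,0],[1,0.73,-1,0.05,0,0,0],[1,0.73,-1,0.05,0,0,0],[1,0.73,-1,0.05,0,0,0],[1,0.73,-1,0.05,0,0,0],[1,0.73,-1,0.05,0,0,0],[1,0.73,-1,0.05,0,0,0],[1,0.73,-1,0.05,0,0,0]]]'

```text
clock: 1.82
eef_pos: [0.3953, -0.133, 0.2141]
eef_rot: [180.0, 0.0, 4.9]
contact_force: [0.5, -0.1, -0.2]
grip_width: 1.002
grasp_force: 0.0
```

Call:
play_rows --steps '[[[1,0.73,-1,0.05,0,0,0],[1,0.73,-1,0.05,0,0,0],[1,0.73,-1,0.05,0,0,0],[1,0.73,-1,0.05,0,0,0],[1,0.73,-1,0.05,0,0,0],[1,0.73,-1,0.05,0,0,0],[1,0.73,-1,0.05,0,0,0],[1,0.73,-1,0.05,0,0,0],[1,0.73,-1,0.05,0,0,0],[1,0,0,0,0,0,0]]]'

```text
clock: 2.65
eef_pos: [0.5113, 0.0595, 0.2043]
eef_rot: [-179.9, 0.1, 5.1]
contact_force: [0.4, 0.3, 0.2]
grip_width: 0.997
grasp_force: 0.0
```

Run:
```python
from h import *
w=cam('wrist');o=status.get_obs();print(o['eef_pos'],o['eef_rot'],o['qpos'],o['clock'])
save(cv2.resize(w['color'],(800,600),interpolation=cv2.INTER_CUBIC),'w1.png')
print([ (1.5625*proj(w,p)).round().tolist() for p in([0.6294,.0044,.028],[.637,.097,.010])])
```

```text
[0.51059465 0.0579276  0.20440367] [-1.79989843e+02  9.15595910e-02  5.08891037e+00] [2.35160392e+00 1.78742366e+00 8.45545656e+01 5.78548308e-03
 9.37499509e+01 8.72630754e+01] 2.7
[[495.0, 111.0], [365.0, 91.0]]
```

View pics/w1.png

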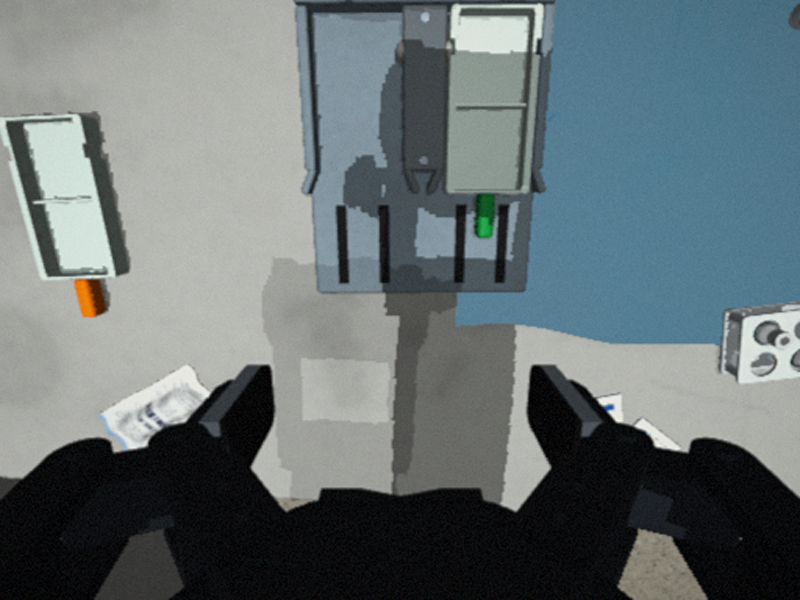

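The wrist view (800 px) shows the docked tray rim from (445,192) to (543,5), the shelf front edge at row 292, the spine at 405–445 and the loose tray from (0,120) to (117,277), with its pull at (90,298). The rack is at the right edge. Next I measure lines and pull centroids.

```bash
cat >> h.py <<'E'
def mask(d,lo,hi):
    h=cv2.cvtColor(d['color'],cv2.COLOR_RGB2HSV); return cv2.inRange(h,np.array(lo),np.array(hi))
def yaw(a,b): v=b-a; return np.degrees(np.arctan2(v[1],v[0]))
E
python3 - <<'E'
from h import *
from scipy.spatial.transform import Rotation as Ro
d=dict(np.load('last_wrist.npz')); s=1/1.5625
o=status.get_obs();T=Ro.from_euler('xyz',o['eef_rot'],degrees=True).as_matrix()
for zz in(0,-.013):print('tip',zz,[(proj(d,o['eef_pos']+T@np.array([x,y,zz]))/s).round() .tolist() for x,y in((.011,.0425),(-.011,.0425),(.011,-.0425),(.011,.057))])
f=lambda u,v,z:ray(d,u*s,v*s,z)[:2].round(4)
for n,lo,hi,z in(('orange',(3,150,100),(18,255,255),.018),('green',(45,100,40),(80,255,255),.028)):
    m=mask(d,lo,hi);m0=cv2.connectedComponentsWithStats(m);i=1+np.argmax(m0[2][1:,4]);
    pts=np.argwhere(m0[1]==i)[:,::-1];r=cv2.minAreaRect(pts.astype(np.float32));print(n,m0[2][i],np.array(r[0])/s,r[1],r[2],f(*(np.array(r[0])/s),z))
# gray profiles at native pixel for edges
g=cv2.cvtColor(d['color'],cv2.COLOR_RGB2GRAY).astype(int)
for r in(20,60,100,115):print('row',r,'c185-360',g[r,185:360].tolist())
E
```

```text
tip 0 [[524.0, 344.0], [520.0, 399.0], [287.0, 344.0], [564.0, 344.0]]
tip -0.013 [[535.0, 358.0], [530.0, 418.0], [277.0, 358.0], [579.0, 358.0]]
orange [ 48 179  14  24 236] [ 85.20219922 297.47240543] (25.055469512939453, 9.978800773620605) 77.47119140625 [0.4649 0.3096]
green [304 124  13  28 317] [484.375   214.84375] (27.0, 12.0) 90.0 [0.5584 0.0018]
row 20 c185-360 [173, 172, 176, 175, 154, 129, 137, 137, 140, 144, 129, 94, 51, 33, 51, 77, 119, 143, 145, 141, 142, 141, 140, 140, 138, 137, 136, 137, 141, 140, 141, 137, 142, 140, 139, 137, 139, 141, 139, 133, 139, 140, 135, 140, 135, 139, 140, 137, 138, 139, 137, 137, 142, 139, 140, 138, 136, 140, 141, 140, 139, 140, 140, 142, 140, 140, 141, 141, 141, 139, 133, 119, 98, 87, 110, 114, 116, 119, 111, 114, 113, 112, 111, 116, 115, 116, 112, 112, 114, 116, 112, 113, 112, 113, 114, 114, 114, 111, 114, 103, 85, 70, 88, 169, 228, 225, 224, 225, 226, 223, 225, 225, 224, 225, 224, 223, 226, 223, 223, 223, 226, 224, 223, 222, 223, 225, 223, 223, 225, 223, 222, 224, 222, 222, 221, 223, 224, 224, 223, 220, 222, 223, 221, 223, 223, 222, 223,
[... 1917 characters left out ...]
47, 150, 146, 142, 147, 146, 144, 145, 148, 143, 145, 145, 143, 143, 142, 139, 118, 85, 78, 77, 78, 77, 78, 80, 82, 77, 85, 79, 76, 76, 76, 78, 82, 71, 81, 80, 78, 78, 77, 75, 80, 82, 81, 82, 80, 80, 76, 82, 80, 78, 81, 74, 79, 82, 73, 66, 48, 47, 62, 65, 60, 61, 67, 83, 78, 83, 79, 80, 83, 83, 63, 43, 47, 62, 65, 63, 59, 66, 70, 64, 64, 84, 130, 152, 146, 149, 151, 151, 149, 150, 149, 147, 147, 150, 149, 148, 150, 148, 151, 147, 151, 153, 148, 147, 152, 148, 149, 152, 148, 146, 149, 147, 147, 147, 144, 149, 147, 151, 146, 150, 146, 148, 145, 143, 147, 147, 130, 86, 62, 63, 97, 132, 147, 148, 132, 88, 38, 33, 46, 71, 82, 80, 81, 96, 117, 114, 119, 118, 114, 118, 113, 121, 115, 117, 121, 114]
```

Run:
```python
from h import *
d=dict(np.load('last_wrist.npz'))
g=cv2.cvtColor(d['color'],cv2.COLOR_RGB2GRAY).astype(float)
f=lambda u,v,z:ray(d,u,v,z)[:2]
L=[f(287.7,20.5,.028),f(287.1,60.5,.028),f(286,100.5,.028),f(285.8,115.5,.028)]
Rr=[f(346.8,20.5,.028),f(343.2,60.5,.028),f(340.2,100.5,.028)]
print('L',np.round(L,4).tolist(),yaw(L[3],L[0]),'R',np.round(Rr,4).tolist(),yaw(Rr[2],Rr[0]))
for c in(295,325):print('rear',c,g[115:132,c].astype(int).tolist())
for c in(212,260,300,330):print('shelf',c,g[178:196,c].astype(int).tolist())
E=lambda r,a,b:g[r,a:b].astype(int).tolist()
for r in(140,180):print('shelf row',r,E(r,195,215),E(r,330,348))
for r in(90,110,140,160):print('loose',r,E(r,0,90))
for c in(40,60):print('loosecol',c,g[65:85,c].astype(int).tolist(),g[165:190,c].astype(int).tolist())
```

```text
L [[0.6747, 0.0416], [0.6369, 0.0377], [0.5963, 0.0341], [0.5803, 0.0324]] 5.530054282756036 R [[0.6801, -0.0194], [0.6422, -0.0223], [0.6016, -0.026]] 4.809808313729482
rear 295 [147, 149, 148, 146, 148, 148, 115, 140, 122, 88, 83, 83, 84, 84, 82, 71, 30]
rear 325 [148, 146, 148, 145, 148, 145, 119, 143, 137, 96, 69, 79, 82, 82, 84, 73, 52]
shelf 212 [130, 128, 126, 129, 131, 131, 130, 133, 112, 100, 134, 145, 146, 150, 146, 148, 143, 143]
shelf 260 [62, 59, 65, 65, 67, 62, 59, 63, 49, 63, 79, 82, 81, 84, 83, 83, 84, 85]
shelf 300 [88, 83, 85, 84, 84, 85, 90, 83, 74, 108, 122, 117, 121, 124, 120, 118, 119, 118]
shelf 330 [81, 82, 82, 79, 74, 79, 83, 77, 73, 107, 117, 119, 118, 121, 121, 116, 118, 123]
shelf row 140 [183, 185, 183, 182, 171, 135, 131, 147, 147, 152, 150, 150, 147, 148, 147, 147, 146, 152, 148, 134] [117, 86, 78, 85, 85, 84, 86, 78, 82, 78, 99, 116, 113, 115, 121, 118, 119, 115]
shelf row 180 [161, 162, 160, 159, 160, 159, 156, 137, 107, 118, 127, 129, 130, 132, 127, 127, 128, 126, 128, 127] [82, 78, 74, 78, 80, 79, 78, 97, 119, 118, 121, 117, 117, 121, 120, 118, 123,
[... 1519 characters left out ...]
 216, 220, 222, 223, 223, 221, 221, 222, 221, 222, 221, 222, 220, 221, 223, 221, 222, 223, 221, 220, 223, 222, 223, 222, 223, 224, 222, 224, 224, 225, 224, 221, 172, 77, 61, 59, 67, 64, 64, 65, 63, 73, 89, 115, 157, 181, 178, 183, 178, 178, 180, 180]
loosecol 40 [154, 157, 159, 154, 154, 155, 149, 156, 177, 210, 142, 86, 130, 201, 214, 218, 218, 216, 216, 215] [222, 221, 223, 221, 221, 201, 181, 153, 133, 113, 77, 87, 204, 204, 187, 176, 179, 181, 178, 177, 179, 178, 180, 176, 178]
loosecol 60 [167, 167, 169, 167, 160, 165, 118, 94, 96, 93, 82, 72, 61, 60, 64, 64, 62, 63, 62, 63] [223, 220, 221, 224, 222, 225, 223, 168, 159, 102, 90, 198, 218, 126, 49, 43, 43, 44, 43, 39, 40, 44, 46, 48, 49]
```

Run:
```python
from h import *
d=dict(np.load('last_wrist.npz'))
f=lambda u,v,z:ray(d,u,v,z)[:2]
a=f(295,123.5,.028);b=f(325,123.8,.028);print('rear',a,b,yaw(b,a)-90)
a=f(212,186.2,.01);b=f(330,186.8,.01);print('shelf',a,b,yaw(b,a)-90)
y=np.radians(5.1);ex=np.array([np.cos(y),np.sin(y)]);ey=np.array([-ex[1],ex[0]])
rear=(f(295,123.5,.028)+f(325,123.8,.028))/2;sh=(a+b)/2
mids=[np.array(m) for m in((.6774,.0111),(.6396,.0077),(.599,.004))]
ly=np.mean([m@ey for m in mids]);print('axial: tray centre from rear',rear@ex+.06,'from shelf front',sh@ex+.14)
# shelf sides z=.01
l=[f(200,140,.01),f(203.3,180,.01)];r=[f(340,140,.01),f(337,180,.01)]
print('shelf mid lateral',[(p@ey).round(4) for p in l+r],'docked lat',ly,'-> left bay lat by docked',ly+.093,'by shelf',np.mean([p@ey for p in l+r])+.0465)
X=(rear@ex+.06+sh@ex+.14)/2
for lat in(ly,ly+.093):print('bay',X*ex+lat*ey)
# loose tray
lo=[(f(u,v,.018),) for u,v in((1,90.5),(7.2,110.5),(15,140.5),(20.8,160.5))];ro=[f(u,v,.018) for u,v in((55.2,90.5),(59.5,110.5),(66,140.5),(71,160.5))]
lo=[p[0] for p in lo];print('loose yaw L',yaw(lo[3],lo[0]),'R',yaw(ro[3],ro[0]),np.round(lo,4).tolist(),np.round(ro,4).tolist())
print('nose',f(40,73.5,.018),'rear',f(60,178.5,.018),f(40,178.5,.018))
```

```text
rear [0.57245781 0.02095925] [ 0.57513037 -0.01309522] 4.487309001934747
shelf [0.485512   0.11431999] [ 0.49799321 -0.03608981] 4.743613390572079
axial: tray centre from rear 0.6318720081147582 from shelf front 0.6332828983857153
shelf mid lateral [np.float64(0.0828), np.float64(0.0814), np.float64(-0.0882), np.float64(-0.0885)] docked lat -0.04920391216824546 -> left bay lat by docked 0.04379608783175454 by shelf 0.04338080606975539
bay [0.63444707 0.00722341]
bay [0.6261799  0.09985523]
loose yaw L 7.884928654556413 R 7.461872888911647 [[0.5791, 0.3573], [0.5575, 0.3537], [0.5234, 0.3498], [0.4996, 0.3463]] [[0.5845, 0.2959], [0.5628, 0.2933], [0.5287, 0.2892], [0.5049, 0.2855]]
nose [0.60118018 0.31092123] rear [0.48100267 0.30115633] [0.47882429 0.32583434]
```

Call:
play_rows --steps '[[[1,0,0,0,0,0,-0.43],[1,0.206,-0.993,0.55,0,0,0],[1,0.206,-0.993,0.55,0,0,0],[1,0.206,-0.993,0.55,0,0,0],[1,0.206,-0.993,0.55,0,0,0],[1,0.206,-0.993,0.55,0,0,0],[1,0.206,-0.993,0.55,0,0,0],[1,0.206,-0.993,0.55,0,0,0],[1,0.206,-0.993,0.55,0,0,0],[1,0.206,-0.993,0.55,0,0,0]]]'

```text
clock: 3.53
eef_pos: [0.5237, 0.2385, 0.1057]
eef_rot: [180.0, 0.0, 7.5]
contact_force: [0.3, 0.2, 1.1]
grip_width: 0.999
grasp_force: 0.0
```

Call:
play_rows --steps '[[[1,0.206,-0.993,0.55,0,0,0],[1,0.206,-0.993,0.55,0,0,0],[1,0.206,-0.993,0.55,0,0,0],[1,0.206,-0.993,0.55,0,0,0],[1,0,0,0,0,0,0],[1,0,0,0,0,0,0]]]'

```text
clock: 4.03
eef_pos: [0.5292, 0.3189, 0.0613]
eef_rot: [179.9, 0.1, 7.6]
contact_force: [0.0, -0.4, 1.1]
grip_width: 0.999
grasp_force: 0.0
```

Run:
```python
from h import *
w=cam('wrist');o=status.get_obs();print(o['eef_pos'],o['eef_rot'],o['clock'])
save(cv2.resize(w['color'],(800,600),interpolation=cv2.INTER_CUBIC),'w2.png')
```

```text
[0.52974414 0.3185501  0.06217354] [1.79954918e+02 3.12059477e-02 7.50928480e+00] 4.0833
```

View pics/w2.png

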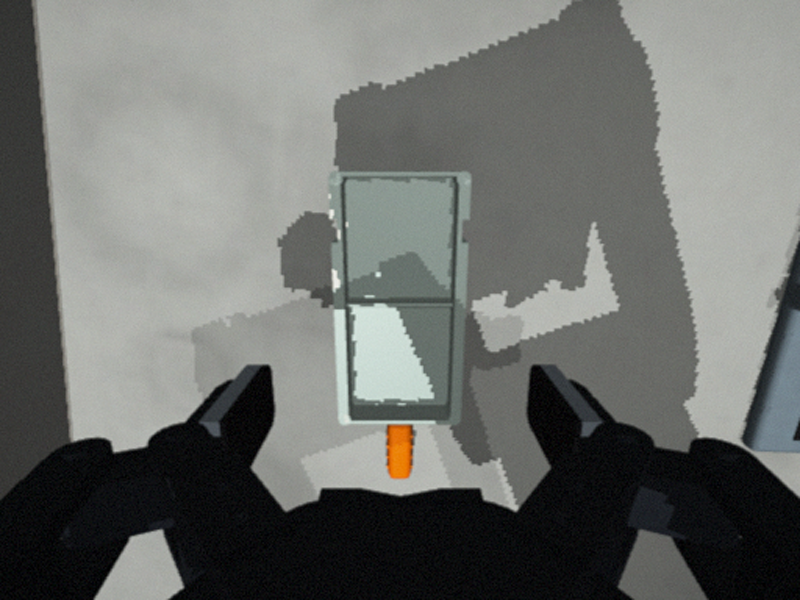

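The tray is centred between the fingers: nose edge at row 174 (cols 330–470), rear edge at row 424 (340–463), pull at (400,452). I descend to TCP z≈0 and close.

Run:
```python
from h import *
d=dict(np.load('last_wrist.npz'));s=1/1.5625
P=[ray(d,u*s,v*s,.018)[:2] for u,v in((330,174),(470,174),(463,424),(340,424))]
print(np.round(P,4),np.mean(P,0),yaw((P[2]+P[3])/2,(P[0]+P[1])/2))
```

```text
[[0.594  0.3576]
 [0.6016 0.2994]
 [0.484  0.2821]
 [0.4762 0.3425]] [0.53895706 0.32039739] 7.840709472486869
```

Call:
play_rows --steps '[[[1,0,0,0.6,0,0,0],[1,0,0,0.6,0,0,0],[1,0,0,0.6,0,0,0],[1,0,0,0.6,0,0,0],[1,0,0,0.6,0,0,0],[1,0,0,0.1,0,0,0],[1,0,0,0,0,0,0]]]'

```text
clock: 4.67
eef_pos: [0.5289, 0.3189, -0.0015]
eef_rot: [179.9, 0.2, 7.5]
contact_force: [0.7, 1.2, -0.2]
grip_width: 1.004
grasp_force: 0.0
```

Call:
play_rows --steps '[[[0,0,0,0,0,0,0],[0,0,0,0,0,0,0],[0,0,0,0,0,0,0],[0,0,0,0,0,0,0],[0,0,0,0,0,0,0],[0,0,0,0,0,0,0]]]'

```text
clock: 5.17
eef_pos: [0.5305, 0.3198, 0.0016]
eef_rot: [-180.0, -0.1, 7.5]
contact_force: [-0.8, 1.0, 5.0]
grip_width: 0.684
grasp_force: 67.0
```

Call:
play_rows --steps '[[[0,0,0,-0.6,0,0,0],[0,0,0,-1,0,0,0],[0,0,0,-1,0,0,0],[0,0,0,-0.4,0,0,0.43],[0,-0.129,0.9475,0,0,0,0],[0,-0.129,0.9475,0,0,0,0],[0,-0.129,0.9475,0,0,0,0],[0,-0.129,0.9475,0,0,0,0],[0,-0.129,0.9475,0,0,0,0],[0,-0.129,0.9475,0,0,0,0]]]'

```text
clock: 6.0
eef_pos: [0.5235, 0.2038, 0.0603]
eef_rot: [180.0, 0.1, 4.9]
contact_force: [0.2, 0.0, -1.1]
grip_width: 0.68
grasp_force: 66.2
```

Call:
play_rows --steps '[[[0,-0.129,0.9475,0,0,0,0],[0,-0.129,0.9475,0,0,0,0],[0,-0.129,0.9475,0,0,0,0],[0,-0.129,0.9475,0,0,0,0],[0,-0.129,0.9475,0,0,0,0],[0,-0.129,0.9475,0,0,0,0],[0,0,0,0,0,0,0],[0,0,0,0,0,0,0]]]'

```text
clock: 6.67
eef_pos: [0.5182, 0.0896, 0.0604]
eef_rot: [-180.0, 0.0, 4.8]
contact_force: [-0.1, 0.6, -2.1]
grip_width: 0.681
grasp_force: 66.2
```

Run:
```python
from h import *
w=cam('wrist');o=status.get_obs();print(o['eef_pos'],o['eef_rot'],o['clock'],o['contact_force'],o['grip_width'])
save(cv2.resize(w['color'],(800,600),interpolation=cv2.INTER_CUBIC),'w3.png')
```

```text
[0.5183124  0.09034075 0.06042517] [-1.79983571e+02  1.29937986e-02  4.90133947e+00] 6.7167 [ 0.40463689  0.07924053 -1.94846862] 0.683330642957316
```

View pics/w3.png

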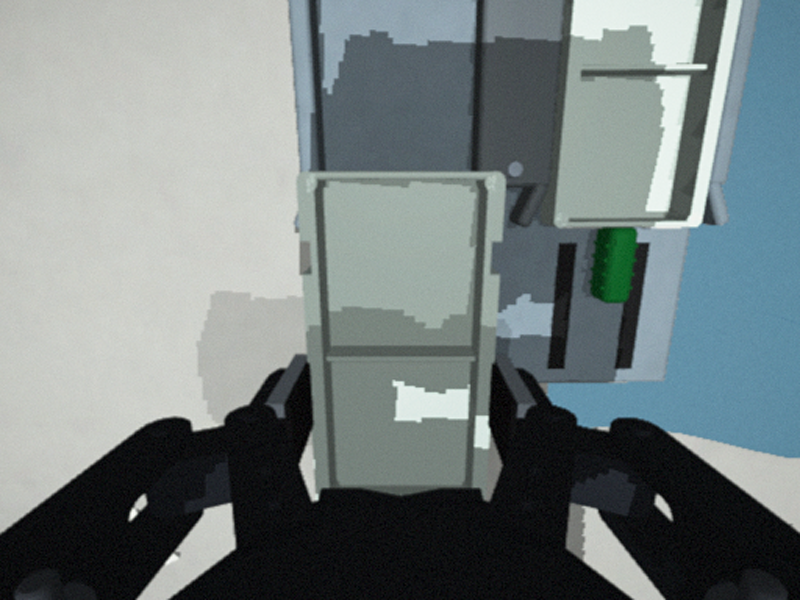

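Aligned: tray nose at row 174 (cols 300–503), bay walls at about 318 and 480 above it, docked tray to the right. I check the lateral numbers against the walls.

Run:
```python
from h import *
d=dict(np.load('last_wrist.npz'));o=status.get_obs()
g=cv2.cvtColor(d['color'],cv2.COLOR_RGB2GRAY).astype(int)
for r in(20,60,90,104):print(r,g[r,185:215].tolist(),g[r,298:316].tolist(),g[r,350:375].tolist())
y=np.radians(4.9);ex=np.array([np.cos(y),np.sin(y)]);ey=np.array([-ex[1],ex[0]])
lat=lambda u,v,z:((ray(d,u,v,z)[:2]@ey)*1e3).round(1)
for r in(20.5,60.5,90.5,104.5):print([lat(u,r,.026) for u in(200,304,310,360)])
print('tcp lat',o['eef_pos'][:2]@ey*1e3,'mm/px',lat(200,60,.026)-lat(201,60,.026))
```

```text
20 [173, 134, 144, 152, 160, 160, 160, 163, 159, 160, 155, 143, 125, 99, 55, 45, 39, 45, 70, 132, 163, 161, 161, 164, 161, 163, 158, 159, 158, 157] [162, 164, 161, 163, 154, 128, 86, 38, 40, 37, 56, 85, 104, 117, 131, 128, 130, 132] [123, 121, 117, 127, 122, 124, 122, 119, 108, 84, 69, 80, 81, 76, 92, 190, 241, 239, 237, 237, 237, 236, 237, 238, 238]
60 [206, 208, 205, 176, 140, 149, 159, 164, 165, 167, 166, 168, 168, 160, 136, 108, 68, 46, 41, 45, 63, 86, 96, 90, 105, 117, 119, 112, 93, 92] [91, 93, 86, 70, 69, 45, 36, 30, 37, 47, 60, 73, 73, 79, 80, 81, 79, 75] [71, 71, 77, 70, 75, 75, 74, 69, 66, 74, 71, 106, 148, 165, 162, 163, 159, 165, 162, 161, 166, 166, 162, 163, 163]
90 [208, 209, 210, 206, 207, 181, 142, 147, 160, 161, 165, 162, 165, 143, 101, 93, 86, 70, 50, 44, 43, 47, 70, 90, 94, 98, 95, 91, 94, 94] [94, 93, 88, 63, 41, 29, 35, 36, 49, 66, 72, 78, 83, 81, 82, 79, 78, 79] [74, 74, 68, 66, 67, 77, 74, 72, 94, 131, 165, 166, 166, 163, 166, 166, 165, 168, 165, 162, 166, 166, 161, 164, 160]
104 [205, 206, 208, 206, 209, 206, 184, 141, 148, 161, 162, 164, 165, 142, 99, 96, 94, 82, 69, 54, 43, 42, 49, 77, 96, 96, 98, 97, 95, 94] [86, 69, 69, 57, 31, 30, 38, 44, 60, 63, 70, 79, 83, 83, 80, 78, 79, 79] [75, 68, 65, 66, 72, 70, 75, 105, 151, 166, 164, 166, 168, 161, 166, 163, 164, 168, 164, 166, 163, 161, 166, 165, 165]
[np.float64(77.6), np.float64(17.7), np.float64(14.2), np.float64(-14.6)]
[np.float64(78.8), np.float64(16.7), np.float64(13.1), np.float64(-16.7)]
[np.float64(79.7), np.float64(16.0), np.float64(12.3), np.float64(-18.4)]
[np.float64(80.2), np.float64(15.6), np.float64(11.9), np.float64(-19.2)]
tcp lat 45.737935080088235 mm/px 0.5999999999999943
```

Call:
play_rows --steps '[[[0,0,-0.025,0.6,0,0,0],[0,0,0,0.6,0,0,0],[0,0,0,0.6,0,0,0],[0,0,0,0.4,0,0,0],[0,0,0,0.2,0,0,0],[0,0,0,0.05,0,0,0],[0,0,0,0,0,0,0]]]'

```text
clock: 7.3
eef_pos: [0.5184, 0.0911, 0.0116]
eef_rot: [-180.0, 0.0, 5.0]
contact_force: [-3.9, 0.2, 6.8]
grip_width: 0.683
grasp_force: 67.1
```

Call:
play_rows --steps '[[[1,0,0,0,0,0,0],[1,0,0,0,0,0,0],[1,0,0,0,0,0,0],[1,0,0,-0.5,0,0,0],[1,0,0,-1,0,0,0],[1,0,0,-1,0,0,0],[0.5,-0.9,0,0,0,0,0],[0.5,-1,0,0,0,0,0],[0.5,-1,0,0,0,0,0],[0.5,-0.5,0,0,0,0,0]]]'

```text
clock: 8.13
eef_pos: [0.4492, 0.0848, 0.0617]
eef_rot: [180.0, 0.0, 4.9]
contact_force: [0.5, -0.0, -0.4]
grip_width: 0.5
grasp_force: 0.0
```

Run:
```python
from h import *
w=cam('wrist');o=status.get_obs();print(o['eef_pos'],o['eef_rot'],o['clock'],o['contact_force'],o['grip_width'])
save(cv2.resize(w['color'],(800,600),interpolation=cv2.INTER_CUBIC),'w4.png')
m=mask(w,(3,150,60),(18,255,255));n,l,st,c=cv2.connectedComponentsWithStats(m);i=1+np.argmax(st[1:,4]);print(st[i],ray(w,*(c[i]+.5),.028))
y=np.radians(4.9);ex=np.array([np.cos(y),np.sin(y)]);ey=np.array([-ex[1],ex[0]])
print('pull in bay',(ray(w,*(c[i]+.5),.028)[:2]-[.6262,.0998])@np.c_[ex,ey],'tcp',(o['eef_pos'][:2]-[.6262,.0998])@np.c_[ex,ey])
```

```text
[0.44845372 0.08475219 0.06157372] [1.79993587e+02 6.00353263e-02 4.95633588e+00] 8.1833 [0.33408334 0.16437155 0.48005726] 0.5021423303739753
[247 190  19  43 759] [0.45237895 0.08547588 0.028     ]
pull in bay [-0.17440931  0.00057549] tcp [-0.178382    0.00018973]
```

View pics/w4.png

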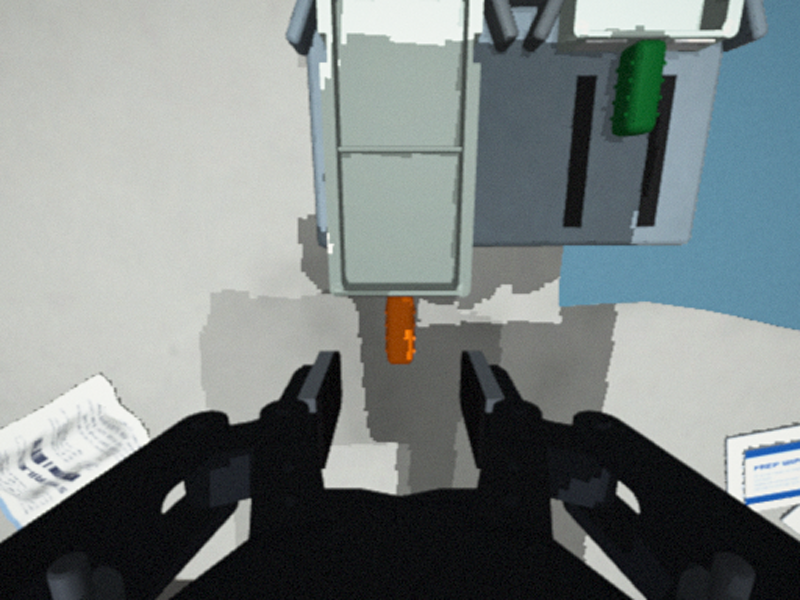

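The tray's nose lies between the flares, let go, and the orange pull is at (400,330) between the open fingers. I grip it.

Call:
play_rows --steps '[[[0.45,0.2,0,0.6,0,0,0],[0.45,0,0,0.6,0,0,0],[0.45,0,0,0.6,0,0,0],[0.45,0,0,0.53,0,0,0],[0,0,0,0,0,0,0],[0,0,0,0,0,0,0],[0,0,0,0,0,0,0],[0,0,0,0,0,0,0],[0,0,0,0,0,0,0]]]'

```text
clock: 8.93
eef_pos: [0.455, 0.0852, 0.0152]
eef_rot: [180.0, -0.1, 4.9]
contact_force: [0.3, -0.4, -1.1]
grip_width: 0.12
grasp_force: 62.1
```

Call:
play_rows --steps '[[[0,0.5,0,0,0,0,0],[0,0.5,0,0,0,0,0],[0,0.5,0,0,0,0,0],[0,0.5,0,0,0,0,0],[0,0.5,0,0,0,0,0],[0,0,0,0,0,0,0]]]'

```text
clock: 9.43
eef_pos: [0.5059, 0.0895, 0.0152]
eef_rot: [180.0, -0.1, 4.9]
contact_force: [0.5, -0.3, -2.9]
grip_width: 0.117
grasp_force: 62.2
```

Call:
play_rows --steps '[[[0,0.5,0,0,0,0,0],[0,0.4,0,0,0,0,0],[0,0.3,0,0,0,0,0],[0,0.25,0,0,0,0,0],[0,0.25,0,0,0,0,0],[0,0.2,0,0,0,0,0],[0,0.1,0,0,0,0,0],[0,0,0,0,0,0,0]]]'

```text
clock: 10.1
eef_pos: [0.5447, 0.0933, 0.0151]
eef_rot: [-180.0, -0.0, 5.0]
contact_force: [-1.6, 2.0, 3.0]
grip_width: 0.123
grasp_force: 62.9
```

Call:
play_rows --steps '[[[0,0.08,0,0,0,0,0],[0,0.08,0,0,0,0,0],[0,0,0,0,0,0,0]]]'

```text
clock: 10.35
eef_pos: [0.5478, 0.0936, 0.015]
eef_rot: [-180.0, -0.1, 5.0]
contact_force: [-1.5, 2.2, 4.7]
grip_width: 0.116
grasp_force: 63.0
```

Run:
```python
from h import *
w=cam('wrist');o=status.get_obs();print(o['eef_pos'],o['contact_force'])
save(cv2.resize(w['color'][:250,130:450],(768,600),interpolation=cv2.INTER_CUBIC),'w5.png')
```

```text
[0.54775926 0.09355038 0.01505104] [-1.4242416   3.71668292  5.24558211]
```

View pics/w5.png

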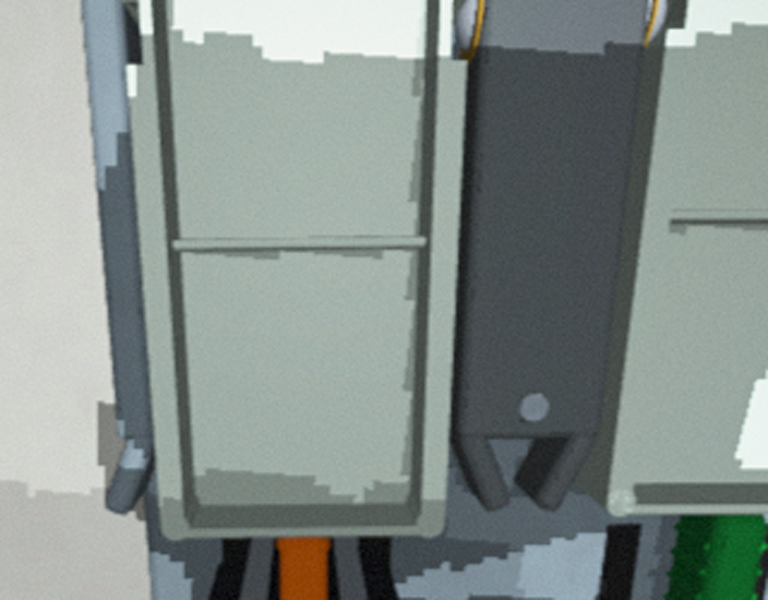

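The left tray's rear edge is at row 537 against 514 for the docked one, and its middle wall at 243 against 216, so it still has a few mm to go. I compute how far.

Run:
```python
from h import *
d=dict(np.load('last_wrist.npz'))
y=np.radians(4.95);ex=np.array([np.cos(y),np.sin(y)])
f=lambda u,v,z:(ray(d,130+u/2.4,v/2.4,z)[:2]@ex*1e3).round(2)
print('rear L',f(300,537,.028),'R',f(660,514,.028),'mid L',f(300,243,.023),'R',f(730,216,.023),'spine',f(460,435,.026),f(605,435,.026))
```

```text
rear L 567.03 R 572.16 mid L 627.04 R 631.95 spine 588.91 588.88
```

Call:
play_rows --steps '[[[0,0.1,0,0,0,0,0],[0,0.1,0,0,0,0,0],[0,0.05,0,0,0,0,0],[0,0,0,0,0,0,0],[0,0,0,0,0,0,0]]]'

```text
clock: 10.82
eef_pos: [0.5526, 0.0937, 0.0151]
eef_rot: [-180.0, -0.0, 4.9]
contact_force: [-3.4, 3.3, 5.7]
grip_width: 0.122
grasp_force: 63.2
```

Run:
```python
from h import *
w=cam('wrist');o=status.get_obs();print(o['eef_pos'],o['contact_force'])
g=cv2.cvtColor(w['color'],cv2.COLOR_RGB2GRAY).astype(int)
y=np.radians(4.95);ex=np.array([np.cos(y),np.sin(y)])
def wallrow(c,a,b,z):
    p=g[a:b,c-3:c+4].mean(1); print(c,p.astype(int).tolist())
    return p
wallrow(225,90,112,.023);wallrow(435,80,105,.023);wallrow(225,205,232,.028);wallrow(410,200,225,.028)
```

```text
[0.55261052 0.09372048 0.01507718] [-2.91353819  1.7317299   6.66114158]
225 [173, 172, 171, 171, 172, 173, 172, 173, 170, 156, 167, 169, 154, 106, 102, 133, 141, 142, 157, 170, 173, 172]
435 [159, 158, 159, 158, 159, 158, 159, 160, 160, 160, 159, 158, 161, 160, 159, 161, 160, 160, 152, 159, 159, 141, 94, 101, 122]
225 [131, 130, 129, 130, 128, 102, 89, 88, 90, 91, 90, 91, 91, 91, 94, 119, 132, 130, 108, 81, 72, 73, 45, 21, 17, 17, 20]
410 [163, 163, 163, 162, 163, 163, 164, 163, 162, 126, 96, 90, 91, 93, 91, 90, 90, 91, 96, 143, 165, 163, 145, 87, 59]
```

Call:
play_rows --steps '[[[0,0.02,0,0,0,0,0],[0,0,0,0,0,0,0],[0,0,0,0,0,0,0],[0.45,0,0,0,0,0,0],[0.45,0,0,0,0,0,0],[0.45,0,0,0,0,0,0],[0.45,0,0,-0.5,0,0,0],[0.45,0,0,-1,0,0,0],[0.45,0,0,-1,0,0,0],[0.45,0,0,0,0,0,0]]]'

```text
clock: 11.7
eef_pos: [0.5555, 0.0938, 0.0698]
eef_rot: [180.0, -0.5, 4.9]
contact_force: [0.7, 0.7, 1.1]
grip_width: 0.448
grasp_force: 0.0
```

Run:
```python
from h import *
w=cam('wrist');o=status.get_obs();print(o['eef_pos'],o['eef_rot'],o['contact_force'],o['clock'])
save(cv2.resize(w['color'][:230,140:440],(782,600),interpolation=cv2.INTER_CUBIC),'w6.png')
```

```text
[0.55466629 0.09370339 0.06774003] [179.99097301  -0.32554314   4.92452119] [ 0.07305098 -0.63773091 -0.15606576] 11.75
```

View pics/w6.png

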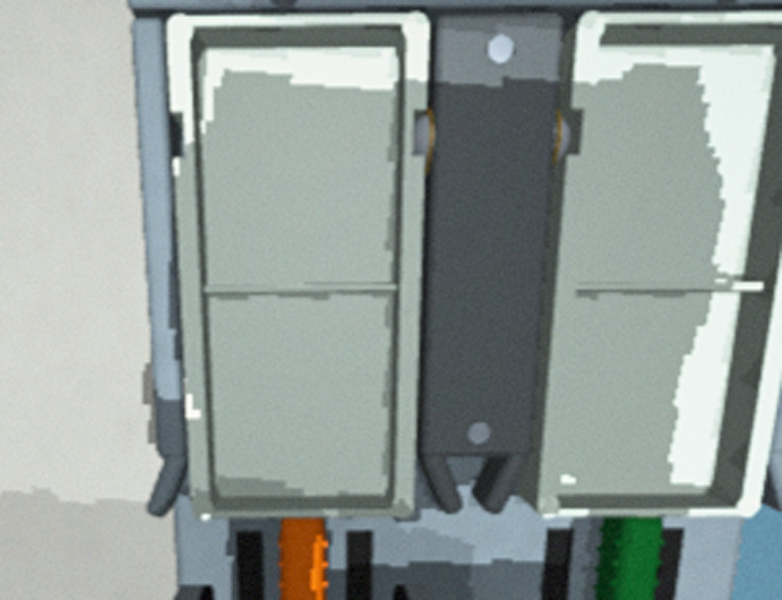

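Both balls sit in their notches, at (425,133) and (562,133), and the rear edges are level at row 515, so the tray is home. Now I turn and go over to the rack while working out the tray centres.

Run:
```python
from h import *
d=dict(np.load('last_wrist.npz'))
f=lambda u,v,z=.028:ray(d,140+u/2.607,v/2.607,z)[:2]
P=[f(*p) for p in((169,18),(429,16),(412,515),(196,517))]
print('loose',np.mean(P,0).round(4),yaw((P[2]+P[3])/2,(P[0]+P[1])/2),'len',np.linalg.norm(P[1]-P[2]),'w',np.linalg.norm(P[0]-P[1]),np.linalg.norm(P[2]-P[3]))
Q=[f(*p) for p in((581,15),(539,515),(747,515))];y=np.radians(4.9);ex=np.array([np.cos(y),np.sin(y)])
print('docked',((Q[1]+Q[2])/2+.06*ex).round(4),'side yaw',yaw(Q[1],Q[0]),'w',np.linalg.norm(Q[1]-Q[2]))
```

```text
loose [0.6253 0.1004] 5.427483126960937 len 0.1189670006964157 w 0.059470914797067786 0.05879116778915163
docked [0.6339 0.008 ] side yaw 5.175245615339784 w 0.05665595132661513
```

Call:
play_rows --steps '[[[0.45,0,0,-0.92,0,0,-0.957],[0.45,0,0,-0.92,0,0,-0.957],[0.45,0,0,-0.92,0,0,-0.957],[0.45,0,0,-0.92,0,0,-0.957],[0.45,0,0,-0.92,0,0,-0.957],[0.45,0,0,0,0,0,-0.957],[0.45,0,0,0,0,0,-0.957],[0.45,0,0,0,0,0,-0.957],[0.45,0,0,0,0,0,-0.957],[0.45,0,0,0,0,0,-0.957]]]'

```text
clock: 12.58
eef_pos: [0.5526, 0.0935, 0.1557]
eef_rot: [-179.9, 0.1, 62.6]
contact_force: [0.1, -0.4, -0.0]
grip_width: 0.455
grasp_force: 0.0
```

Call:
play_rows --steps '[[[0.45,0,0,0,0,0,-0.957],[0.45,0,0,0,0,0,-0.957],[0.45,0,0,0,0,0,-0.957],[0.45,0,0,0,0,0,-0.957],[0.45,0,0,0,0,0,-0.957],[0.45,0,0,0,0,0,-0.957],[0.45,0,0,0,0,0,-0.957],[0.45,-0.975,-0.3735,0,0,0,0],[0.45,-0.975,-0.3735,0,0,0,0],[0.45,-0.975,-0.3735,0,0,0,0]]]'

```text
clock: 13.42
eef_pos: [0.5432, 0.0311, 0.1557]
eef_rot: [-179.9, -0.0, 102.6]
contact_force: [0.3, -0.7, -0.0]
grip_width: 0.45
grasp_force: 0.0
```

Call:
play_rows --steps '[[[0.45,-0.975,-0.3735,0,0,0,0],[0.45,-0.975,-0.3735,0,0,0,0],[0.45,-0.975,-0.3735,0,0,0,0],[0.45,-0.975,-0.3735,0,0,0,0],[0.45,-0.975,-0.3735,0,0,0,0],[0.45,-0.975,-0.3735,0,0,0,0],[0.45,-0.975,-0.3735,0,0,0,0],[0.45,-0.975,-0.3735,0,0,0,0],[0.45,-0.975,-0.3735,0,0,0,0],[0.45,-0.975,-0.3735,0,0,0,0]]]'

```text
clock: 14.25
eef_pos: [0.5126, -0.1758, 0.1558]
eef_rot: [-179.9, -0.0, 102.5]
contact_force: [0.1, 0.4, 0.5]
grip_width: 0.45
grasp_force: 0.0
```

Call:
play_rows --steps '[[[0.45,-0.975,-0.3735,0,0,0,0],[0.45,-0.975,-0.3735,0,0,0,0],[0.45,-0.975,-0.3735,0,0,0,0],[0.45,-0.975,-0.3735,0,0,0,0],[0.45,-0.975,-0.3735,0,0,0,0],[0.45,-0.975,-0.3735,0,0,0,0],[0.45,-0.975,-0.3735,0,0,0,0],[0.45,0,0,0,0,0,0],[0.45,0,0,0,0,0,0]]]'

```text
clock: 15.0
eef_pos: [0.4912, -0.32, 0.1556]
eef_rot: [-179.9, -0.1, 102.4]
contact_force: [-1.0, 0.3, 0.7]
grip_width: 0.453
grasp_force: 0.0
```

Run:
```python
from h import *
w=cam('wrist');o=status.get_obs();print(o['eef_pos'],o['eef_rot'],o['qpos'],o['clock'])
m=mask(w,(120,70,40),(150,255,255));n,l,st,c=cv2.connectedComponentsWithStats(m)
for i in range(1,n):
    if st[i,4]>15:print('purple',st[i],c[i].round(1),ray(w,*(c[i]+.5),.043).round(4))
m=mask(w,(80,80,30),(98,255,255));n,l,st,c=cv2.connectedComponentsWithStats(m)
for i in range(1,n):
    if st[i,4]>15:print('teal',st[i],c[i].round(1),ray(w,*(c[i]+.5),.02).round(4))
h=cv2.cvtColor(w['color'],cv2.COLOR_RGB2HSV);m=((h[...,1]<40)&(h[...,2]>190)).astype(np.uint8)*255
m=cv2.morphologyEx(m,cv2.MORPH_CLOSE,np.ones((9,9)))
cs,_=cv2.findContours(m,cv2.RETR_EXTERNAL,cv2.CHAIN_APPROX_SIMPLE)
for k in sorted(cs,key=cv2.contourArea)[-3:]:
    r=cv2.minAreaRect(k);b=cv2.boxPoints(r);print(cv2.contourArea(k),r,[ray(w,*p,.023)[:2].round(4).tolist() for p in b])
save(cv2.resize(w['color'],(800,600),interpolation=cv2.INTER_CUBIC),'w7.png')
```

```text
[ 0.49155843 -0.31917523  0.15588503] [-1.79957035e+02 -6.72946968e-02  1.02518160e+02] [-3.66114185e+01  1.48139402e+01  7.57739090e+01  1.15451090e-02
  8.94911525e+01 -4.91297147e+01] 15.05
purple [263 165  14  14 152] [269.7 171.2] [ 0.5001 -0.3015  0.043 ]
purple [236 197  14  14 143] [242.4 203.3] [ 0.4812 -0.3387  0.043 ]
894.0 ((242.5, 24.5), (49.0, 39.0), 90.0) [[0.4265, -0.1644], [0.46, -0.1571], [0.4686, -0.1952], [0.4336, -0.2029]]
1317.0 ((496.0, 309.0), (74.0, 30.0), 90.0) [[0.764, -0.3672], [0.7975, -0.3599], [0.8452, -0.4561], [0.8088, -0.4641]]
23307.5 ((150.26718139648438, 172.436279296875), (185.50100708007812, 280.14019775390625), 1.520769715309143) [[0.2877, -0.5247], [0.288, -0.2188], [0.4525, -0.1869], [0.5056, -0.4838]]
```

The purple caps are at (.500,-.3015) and (.481,-.339), so the rack yaw is about 12.7° with its origin near (.4834,-.2888). That predicts the teal vials at (.486,-.2385) and (.4667,-.2761), which agrees with the top view. I pick the first purple.

Call:
play_rows --steps '[[[0.4,0.385,0.3,0.5,0,0,0],[0.4,0.385,0.3,1,0,0,0],[0.4,0,0,1,0,0,0],[0.4,0,0,1,0,0,0],[0.4,0,0,1,0,0,0],[0.4,0,0,0.8,0,0,0],[0.4,0,0,0,0,0,0]]]'

```text
clock: 15.63
eef_pos: [0.4985, -0.2986, 0.0458]
eef_rot: [-179.7, -0.3, 102.6]
contact_force: [-0.4, 1.0, -1.0]
grip_width: 0.402
grasp_force: 0.0
```

Run:
```python
from h import *
w=cam('wrist');o=status.get_obs();print(o['eef_pos'],o['eef_rot'],o['clock'])
m=mask(w,(120,70,40),(150,255,255));n,l,st,c=cv2.connectedComponentsWithStats(m)
for i in range(1,n):
    if st[i,4]>15:print('purple',st[i],c[i].round(1),ray(w,*(c[i]+.5),.043).round(4))
print([proj(w,p).round() for p in((.486,-.2385,.04),(.4667,-.2761,.04))])
```

```text
[ 0.49940703 -0.2994912   0.04822936] [-179.82074385   -0.20843583  102.64091447] 15.6833
purple [247 229  23  23 408] [258.2 240.1] [ 0.4999 -0.301   0.043 ]
purple [217 281   9  17  81] [221.8 289.4] [ 0.4852 -0.3384  0.043 ]
[array([259., 128.]), array([211., 187.])]
```

Call:
play_rows --steps '[[[0.4,-0.07,0,0.5,0,0,0],[0.4,0,0,0.5,0,0,0],[0.4,0,0,0.24,0,0,0],[0.4,0,0,0,0,0,0],[0,0,0,0,0,0,0],[0,0,0,0,0,0,0],[0,0,0,0,0,0,0],[0,0,0,0,0,0,0],[0,0,0,0,0,0,0]]]'

```text
clock: 16.43
eef_pos: [0.5007, -0.3034, 0.0264]
eef_rot: [180.0, 0.0, 102.5]
contact_force: [-0.3, 0.9, 0.8]
grip_width: 0.179
grasp_force: 58.6
```

Call:
play_rows --steps '[[[0,0,0,-0.5,0,0,0],[0,0,0,-1,0,0,0],[0,0,0,-1,0,0,0],[0,0,0,-1,0,0,0],[0,0,0,0,0,0,0]]]'

```text
clock: 16.85
eef_pos: [0.5025, -0.3046, 0.1017]
eef_rot: [179.7, 0.4, 102.6]
contact_force: [-0.4, -0.4, 0.6]
grip_width: 0.179
grasp_force: 58.6
```

Call:
play_rows --steps '[[[0,0.953,0.5966,0,0,0,0],[0,0.953,0.5966,0,0,0,0],[0,0.953,0.5966,0,0,0,0],[0,0.953,0.5966,0,0,0,0],[0,0.953,0.5966,0,0,0,0],[0,0.953,0.5966,0,0,0,0],[0,0.953,0.5966,0,0,0,0],[0,0.953,0.5966,0,0,0,0],[0,0.953,0.5966,0,0,0,0],[0,0.953,0.5966,0,0,0,0]]]'

```text
clock: 17.68
eef_pos: [0.5756, -0.0901, 0.0957]
eef_rot: [-180.0, -0.0, 102.6]
contact_force: [0.3, -0.5, -0.7]
grip_width: 0.179
grasp_force: 58.6
```

Call:
play_rows --steps '[[[0,0.953,0.5966,0,0,0,0],[0,0.953,0.5966,0,0,0,0],[0,0.953,0.5966,0,0,0,0],[0,0.953,0.5966,0,0,0,0],[0,0.953,0.5966,0,0,0,0],[0,0.953,0.5966,0,0,0,0],[0,0.953,0.5966,0,0,0,0],[0,0.953,0.5966,0,0,0,0],[0,0.953,0.5966,0,0,0,0],[0,0,0,0,0,0,0]]]'

```text
clock: 18.52
eef_pos: [0.6434, 0.1033, 0.0955]
eef_rot: [180.0, -0.1, 102.8]
contact_force: [0.5, -0.0, 0.3]
grip_width: 0.178
grasp_force: 58.6
```

Run:
```python
from h import *
w=cam('wrist');o=status.get_obs();print(o['eef_pos'],o['eef_rot'],o['clock'],o['grip_width'],o['grasp_force'])
m=mask(w,(120,70,40),(150,255,255));n,l,st,c=cv2.connectedComponentsWithStats(m)
for i in range(1,n):
    if st[i,4]>15:print('purple',st[i],c[i].round(1),ray(w,*(c[i]+.5),o['eef_pos'][2]+.017).round(4))
h=cv2.cvtColor(w['color'],cv2.COLOR_RGB2HSV);m=((h[...,1]<40)&(h[...,2]>120)).astype(np.uint8)*255
save(w['color'],'w8.png')
```

```text
[0.6430227  0.10136045 0.09535283] [-1.79968086e+02 -8.75829710e-03  1.02705026e+02] 18.5667 0.1800855130491152 58.638437390327454
purple [242 236  28  25 549] [255.8 247.9] [0.6422 0.1057 0.1124]
```

Call:
play_rows --steps '[[[0,0,-0.05,0.8,0,0,0],[0,0,0,0.8,0,0,0],[0,0,0,0.7,0,0,0],[0,0,0,0.4,0,0,0],[0,0,0,0.2,0,0,0],[0,0,0,0.1,0,0,0],[0,0,0,0.05,0,0,0],[0,0,0,0,0,0,0]]]'

```text
clock: 19.23
eef_pos: [0.6426, 0.0993, 0.0357]
eef_rot: [179.9, 0.0, 102.5]
contact_force: [0.0, 0.1, 0.2]
grip_width: 0.179
grasp_force: 58.7
```

Call:
play_rows --steps '[[[0,0,0,0.04,0,0,0],[0,0,0,0.03,0,0,0],[0,0,0,0,0,0,0]]]'

```text
clock: 19.48
eef_pos: [0.6428, 0.0994, 0.0353]
eef_rot: [179.9, 0.0, 102.6]
contact_force: [-2.3, -0.4, 4.9]
grip_width: 0.178
grasp_force: 59.2
```

Call:
play_rows --steps '[[[0.33,0,0,0,0,0,0],[0.33,0,0,0,0,0,0],[0.33,0,0,0,0,0,0],[0.33,0,0,-0.3,0,0,0],[0.33,0,0,-0.8,0,0,0],[0.33,0,0,-1,0,0,0],[0.33,0,0,-1,0,0,0],[0.4,0,0,0,0,0,0]]]'

```text
clock: 20.15
eef_pos: [0.6444, 0.0996, 0.1012]
eef_rot: [179.5, 0.1, 102.6]
contact_force: [0.9, -0.0, 1.6]
grip_width: 0.398
grasp_force: 0.0
```

Run:
```python
from h import *
w=cam('wrist');o=status.get_obs();print(o['eef_pos'],o['eef_rot'],o['clock'],o['grip_width'],o['grasp_force'])
m=mask(w,(120,70,40),(150,255,255));n,l,st,c=cv2.connectedComponentsWithStats(m)
for i in range(1,n):
    if st[i,4]>15:print('purple',st[i],c[i].round(1),ray(w,*(c[i]+.5),.052).round(4))
```

```text
[0.64363664 0.09950686 0.09882261] [1.79675729e+02 4.57603195e-02 1.02555274e+02] 20.2 0.3970666903184421 0.0
purple [245 198  18  18 256] [253.7 206.3] [0.6422 0.1015 0.052 ]
```

The first purple stands in the loose tray at (.642,.1015), with a round 18 px cap. On to the second.

Call:
play_rows --steps '[[[0.4,-0.9825,-0.632,0,0,0,0],[0.4,-0.9825,-0.632,0,0,0,0],[0.4,-0.9825,-0.632,0,0,0,0],[0.4,-0.9825,-0.632,0,0,0,0],[0.4,-0.9825,-0.632,0,0,0,0],[0.4,-0.9825,-0.632,0,0,0,0],[0.4,-0.9825,-0.632,0,0,0,0],[0.4,-0.9825,-0.632,0,0,0,0],[0.4,-0.9825,-0.632,0,0,0,0],[0.4,-0.9825,-0.632,0,0,0,0]]]'

```text
clock: 21.03
eef_pos: [0.5604, -0.1208, 0.0943]
eef_rot: [-179.9, -0.0, 102.6]
contact_force: [0.2, -0.0, -0.5]
grip_width: 0.399
grasp_force: 0.0
```

Call:
play_rows --steps '[[[0.4,-0.9825,-0.632,0,0,0,0],[0.4,-0.9825,-0.632,0,0,0,0],[0.4,-0.9825,-0.632,0,0,0,0],[0.4,-0.9825,-0.632,0,0,0,0],[0.4,-0.9825,-0.632,0,0,0,0],[0.4,-0.9825,-0.632,0,0,0,0],[0.4,-0.9825,-0.632,0,0,0,0],[0.4,-0.9825,-0.632,0,0,0,0],[0.4,-0.9825,-0.632,0,0,0,0],[0.4,-0.9825,-0.632,0,0,0,0]]]'

```text
clock: 21.87
eef_pos: [0.4798, -0.3399, 0.0943]
eef_rot: [-179.9, -0.1, 102.6]
contact_force: [0.4, 0.2, 0.3]
grip_width: 0.403
grasp_force: 0.0
```

Call:
play_rows --steps '[[[0.4,0,0,0.8,0,0,0],[0.4,0,0,0.8,0,0,0],[0.4,0,0,0.7,0,0,0],[0.4,0,0,0,0,0,0],[0.4,0,0,0,0,0,0]]]'

```text
clock: 22.28
eef_pos: [0.48, -0.3386, 0.0481]
eef_rot: [-179.9, -0.1, 102.6]
contact_force: [-0.4, 0.1, 0.9]
grip_width: 0.399
grasp_force: 0.0
```

Run:
```python
from h import *
w=cam('wrist');o=status.get_obs();print(o['eef_pos'],o['eef_rot'],o['clock'],o['grip_width'],o['grasp_force'])
m=mask(w,(120,70,40),(150,255,255));n,l,st,c=cv2.connectedComponentsWithStats(m)
for i in range(1,n):
    if st[i,4]>15:print('purple',st[i],c[i].round(1),ray(w,*(c[i]+.5),.043).round(4))
```

```text
[ 0.48069779 -0.33909225  0.04946294] [-1.79978519e+02 -2.01835222e-02  1.02559611e+02] 22.3333 0.4053986595806674 0.0
purple [254 208  13   4  20] [259.4 208.8] [ 0.478  -0.3227  0.043 ]
purple [247 224  23  22 408] [258.  234.4] [ 0.4807 -0.3385  0.043 ]
```

Call:
play_rows --steps '[[[0.4,0,0,0.5,0,0,0],[0.4,0,0,0.5,0,0,0],[0.4,0,0,0.17,0,0,0],[0.4,0,0,0,0,0,0],[0,0,0,0,0,0,0],[0,0,0,0,0,0,0],[0,0,0,0,0,0,0],[0,0,0,0,0,0,0],[0,0,0,0,0,0,0]]]'

```text
clock: 23.08
eef_pos: [0.4809, -0.3393, 0.0264]
eef_rot: [180.0, 0.0, 102.6]
contact_force: [0.0, -0.2, 0.2]
grip_width: 0.179
grasp_force: 58.5
```

Call:
play_rows --steps '[[[0,0,0,-0.5,0,0,0],[0,0,0,-1,0,0,0],[0,0,0,-1,0,0,0],[0,0,0,-1,0,0,0],[0,0,0,0,0,0,0]]]'

```text
clock: 23.5
eef_pos: [0.4827, -0.3407, 0.102]
eef_rot: [179.7, 0.4, 102.6]
contact_force: [0.3, -0.3, 0.6]
grip_width: 0.178
grasp_force: 58.6
```

Call:
play_rows --steps '[[[0,0.9485,0.7545,0,0,0,0],[0,0.9485,0.7545,0,0,0,0],[0,0.9485,0.7545,0,0,0,0],[0,0.9485,0.7545,0,0,0,0],[0,0.9485,0.7545,0,0,0,0],[0,0.9485,0.7545,0,0,0,0],[0,0.9485,0.7545,0,0,0,0],[0,0.9485,0.7545,0,0,0,0],[0,0.9485,0.7545,0,0,0,0],[0,0.9485,0.7545,0,0,0,0]]]'

```text
clock: 24.33
eef_pos: [0.5871, -0.1201, 0.0959]
eef_rot: [-180.0, -0.0, 102.6]
contact_force: [-0.2, 0.1, -0.3]
grip_width: 0.178
grasp_force: 58.6
```

Call:
play_rows --steps '[[[0,0.9485,0.7545,0,0,0,0],[0,0.9485,0.7545,0,0,0,0],[0,0.9485,0.7545,0,0,0,0],[0,0.9485,0.7545,0,0,0,0],[0,0.9485,0.7545,0,0,0,0],[0,0.9485,0.7545,0,0,0,0],[0,0,0,0,0,0,0],[0,0,0,0,0,0,0]]]'

```text
clock: 25.0
eef_pos: [0.6504, 0.0105, 0.0956]
eef_rot: [-180.0, 0.0, 102.7]
contact_force: [0.2, -0.5, -0.5]
grip_width: 0.18
grasp_force: 58.6
```

Call:
play_rows --steps '[[[0,0,0,0.8,0,0,0],[0,0,0,0.8,0,0,0],[0,0,0,0.7,0,0,0],[0,0,0,0.4,0,0,0],[0,0,0,0.2,0,0,0],[0,0,0,0.1,0,0,0],[0,0,0,0.05,0,0,0],[0,0,0,0.03,0,0,0],[0,0,0,0,0,0,0]]]'

```text
clock: 25.75
eef_pos: [0.6509, 0.0095, 0.0354]
eef_rot: [179.9, 0.0, 102.6]
contact_force: [-0.0, 1.4, 0.5]
grip_width: 0.177
grasp_force: 58.7
```

Call:
play_rows --steps '[[[0,0,0,0.04,0,0,0],[0,0,0,0,0,0,0],[0,0,0,0,0,0,0]]]'

```text
clock: 26.0
eef_pos: [0.6511, 0.0094, 0.0353]
eef_rot: [179.9, 0.0, 102.6]
contact_force: [-2.2, -0.4, 5.7]
grip_width: 0.18
grasp_force: 59.2
```

Call:
play_rows --steps '[[[0.33,0,0,0,0,0,0],[0.33,0,0,0,0,0,0],[0.33,0,0,0,0,0,0],[0.33,0,0,-0.3,0,0,0],[0.33,0,0,-0.8,0,0,0],[0.33,0,0,-1,0,0,0],[0.33,0,0,-1,0,0,0],[0.4,0,0,0,0,0,0]]]'

```text
clock: 26.67
eef_pos: [0.6527, 0.0095, 0.1013]
eef_rot: [179.5, 0.1, 102.6]
contact_force: [2.0, 0.2, 1.1]
grip_width: 0.403
grasp_force: 0.0
```

Run:
```python
from h import *
w=cam('wrist');o=status.get_obs();print(o['eef_pos'],o['eef_rot'],o['clock'])
m=mask(w,(120,70,40),(150,255,255));n,l,st,c=cv2.connectedComponentsWithStats(m)
for i in range(1,n):
    if st[i,4]>15:print('purple',st[i],c[i].round(1),ray(w,*(c[i]+.5),.052).round(4))
```

```text
[0.65199662 0.00951957 0.09900846] [1.79684404e+02 8.75351392e-02 1.02554877e+02] 26.7167
purple [261  67  21  22 369] [270.9  77.7] [0.6425 0.1008 0.052 ]
purple [246 200  18  17 250] [254.1 207.8] [0.6511 0.0101 0.052 ]
```

Call:
play_rows --steps '[[[0.4,-0.938,-0.9755,0,0,0,0],[0.4,-0.938,-0.9755,0,0,0,0],[0.4,-0.938,-0.9755,0,0,0,0],[0.4,-0.938,-0.9755,0,0,0,0],[0.4,-0.938,-0.9755,0,0,0,0],[0.4,-0.938,-0.9755,0,0,0,0],[0.4,-0.938,-0.9755,0,0,0,0],[0.4,-0.938,-0.9755,0,0,0,0],[0.4,-0.938,-0.9755,0,0,0,0],[0.4,-0.938,-0.9755,0,0,0,0]]]'

```text
clock: 27.55
eef_pos: [0.4994, -0.2167, 0.0946]
eef_rot: [-179.9, -0.1, 102.6]
contact_force: [0.6, 0.1, 0.1]
grip_width: 0.397
grasp_force: 0.0
```

Call:
play_rows --steps '[[[0.4,-0.938,-0.9755,0,0,0,0],[0.4,0,0,0,0,0,0],[0.4,0,0,0,0,0,0]]]'

```text
clock: 27.8
eef_pos: [0.4849, -0.2392, 0.0948]
eef_rot: [-179.9, -0.1, 102.4]
contact_force: [0.5, 0.6, -0.2]
grip_width: 0.398
grasp_force: 0.0
```

Run:
```python
from h import *
w=cam('wrist');o=status.get_obs();print(o['eef_pos'],o['eef_rot'],o['clock'])
g=cv2.cvtColor(w['color'],cv2.COLOR_RGB2GRAY)
for p in((.486,-.2385,.04),(.4667,-.2761,.04)):print('pred px',proj(w,p).round(1))
gs=cv2.GaussianBlur(cv2.resize(g,None,fx=2,fy=2,interpolation=cv2.INTER_CUBIC),(0,0),1.5)
C=cv2.HoughCircles(gs,cv2.HOUGH_GRADIENT,1.2,15,param1=80,param2=22,minRadius=8,maxRadius=40)
for c in (C[0] if C is not None else []):
    X=ray(w,c[0]/2,c[1]/2,.04)
    if abs(X[0]-.48)<.06 and abs(X[1]+.28)<.09:print('circ',(c/2).round(1),X.round(4))
u,v=proj(w,(.486,-.2385,.04)).astype(int)
save(cv2.resize(w['color'][v-60:v+100,u-110:u+110],(792,576),interpolation=cv2.INTER_CUBIC),'w9.png')
```

```text
[ 0.48546572 -0.2384198   0.09494673] [-1.79962161e+02 -5.66577377e-02  1.02492861e+02] 27.85
pred px [258.7 206.9]
pred px [224.9 245.6]
circ [258.9 235.5  12.8] [ 0.4913 -0.2617  0.04  ]
circ [230.7 300.9   9.6] [ 0.481  -0.3258  0.04  ]
circ [257.7 201.9  14. ] [ 0.4844 -0.2347  0.04  ]
circ [260.7 269.7  10.7] [ 0.4993 -0.2912  0.04  ]
circ [257.7 300.9   9.7] [ 0.5034 -0.3209  0.04  ]
circ [228.3 270.3  10.9] [ 0.4735 -0.2974  0.04  ]
circ [207.9 246.3  14.1] [ 0.4535 -0.2796  0.04  ]
circ [228.3 234.9   9.3] [ 0.4676 -0.2664  0.04  ]
circ [225.9 245.1  10.4] [ 0.4674 -0.2755  0.04  ]
circ [261.3 208.5   5.9] [ 0.4882 -0.2393  0.04  ]
```

Both purples stand upright in their trays, at (.6425,.101) and (.651,.010). The circles confirm the teal caps to within about 2 mm, so I pick the first teal.

Call:
play_rows --steps '[[[0.4,0,0.05,0.8,0,0,0],[0.4,0,0,0.8,0,0,0],[0.4,0,0,0.7,0,0,0],[0.4,0,0,0.5,0,0,0],[0.4,0,0,0.45,0,0,0],[0.4,0,0,0.2,0,0,0],[0.4,0,0,0,0,0,0],[0,0,0,0,0,0,0],[0,0,0,0,0,0,0],[0,0,0,0,0,0,0]]]'

```text
clock: 28.68
eef_pos: [0.4873, -0.2386, 0.0276]
eef_rot: [179.9, 0.1, 102.6]
contact_force: [-0.1, -0.3, -0.4]
grip_width: 0.176
grasp_force: 58.5
```

Call:
play_rows --steps '[[[0,0,0,0,0,0,0],[0,0,0,0,0,0,0],[0,0,0,0,0,0,0]]]'

```text
clock: 28.93
eef_pos: [0.4873, -0.2386, 0.0275]
eef_rot: [179.9, 0.1, 102.6]
contact_force: [-0.7, 0.0, 4.1]
grip_width: 0.18
grasp_force: 58.8
```

Call:
play_rows --steps '[[[0,0,0,-0.5,0,0,0],[0,0,0,-1,0,0,0],[0,0,0,-1,0,0,0],[0,0,0,-1,0,0,0],[0,0.954,0.547,0,0,0,0],[0,0.954,0.547,0,0,0,0],[0,0.954,0.547,0,0,0,0],[0,0.954,0.547,0,0,0,0],[0,0.954,0.547,0,0,0,0],[0,0.954,0.547,0,0,0,0]]]'

```text
clock: 29.77
eef_pos: [0.5261, -0.1113, 0.0972]
eef_rot: [-180.0, 0.0, 102.5]
contact_force: [1.0, -0.2, 0.1]
grip_width: 0.178
grasp_force: 58.6
```

Call:
play_rows --steps '[[[0,0.954,0.547,0,0,0,0],[0,0.954,0.547,0,0,0,0],[0,0.954,0.547,0,0,0,0],[0,0.954,0.547,0,0,0,0],[0,0.954,0.547,0,0,0,0],[0,0.954,0.547,0,0,0,0],[0,0.954,0.547,0,0,0,0],[0,0.954,0.547,0,0,0,0],[0,0.954,0.547,0,0,0,0],[0,0.954,0.547,0,0,0,0]]]'

```text
clock: 30.6
eef_pos: [0.5913, 0.0987, 0.0971]
eef_rot: [-180.0, 0.0, 102.6]
contact_force: [-0.1, 0.7, 0.7]
grip_width: 0.176
grasp_force: 58.6
```

Call:
play_rows --steps '[[[0,0,0,0,0,0,0],[0,0,0,0,0,0,0]]]'

```text
clock: 30.77
eef_pos: [0.5912, 0.0984, 0.0969]
eef_rot: [-180.0, 0.0, 102.7]
contact_force: [0.0, -0.3, -1.1]
grip_width: 0.177
grasp_force: 58.6
```

Call:
play_rows --steps '[[[0,0,0,0.8,0,0,0],[0,0,0,0.8,0,0,0],[0,0,0,0.7,0,0,0],[0,0,0,0.4,0,0,0],[0,0,0,0.2,0,0,0],[0,0,0,0.1,0,0,0],[0,0,0,0.03,0,0,0],[0,0,0,0,0,0,0],[0,0,0,0,0,0,0]]]'

```text
clock: 31.52
eef_pos: [0.5918, 0.0977, 0.037]
eef_rot: [179.9, 0.0, 102.5]
contact_force: [-0.5, 0.7, -0.1]
grip_width: 0.179
grasp_force: 58.6
```

Call:
play_rows --steps '[[[0,0,0,0.04,0,0,0],[0,0,0,0,0,0,0],[0,0,0,0,0,0,0]]]'

```text
clock: 31.77
eef_pos: [0.5919, 0.0977, 0.0365]
eef_rot: [179.9, 0.0, 102.6]
contact_force: [-1.5, -0.6, 5.3]
grip_width: 0.179
grasp_force: 59.2
```

Call:
play_rows --steps '[[[0.3,0,0,0,0,0,0],[0.3,0,0,0,0,0,0],[0.3,0,0,0,0,0,0],[0.3,0,0,-0.3,0,0,0],[0.3,0,0,-0.7,0,0,0],[0.3,0,0,-1,0,0,0],[0.3,0,0,-1,0,0,0],[0.4,-0.993,-0.5962,0,0,0,0],[0.4,-0.993,-0.5962,0,0,0,0],[0.4,-0.993,-0.5962,0,0,0,0]]]'

```text
clock: 32.6
eef_pos: [0.5692, 0.0313, 0.096]
eef_rot: [179.9, 0.0, 102.6]
contact_force: [0.7, 0.1, -0.3]
grip_width: 0.402
grasp_force: 0.0
```

Call:
play_rows --steps '[[[0.4,-0.993,-0.5962,0,0,0,0],[0.4,-0.993,-0.5962,0,0,0,0],[0.4,-0.993,-0.5962,0,0,0,0],[0.4,-0.993,-0.5962,0,0,0,0],[0.4,-0.993,-0.5962,0,0,0,0],[0.4,-0.993,-0.5962,0,0,0,0],[0.4,-0.993,-0.5962,0,0,0,0],[0.4,-0.993,-0.5962,0,0,0,0],[0.4,-0.993,-0.5962,0,0,0,0],[0.4,-0.993,-0.5962,0,0,0,0]]]'

```text
clock: 33.43
eef_pos: [0.4957, -0.189, 0.0957]
eef_rot: [180.0, 0.0, 102.6]
contact_force: [-0.2, 0.2, -0.4]
grip_width: 0.396
grasp_force: 0.0
```

Call:
play_rows --steps '[[[0.4,-0.993,-0.5962,0,0,0,0],[0.4,-0.993,-0.5962,0,0,0,0],[0.4,-0.993,-0.5962,0,0,0,0],[0.4,-0.993,-0.5962,0,0,0,0],[0.4,0,0,0,0,0,0],[0.4,0,0,0,0,0,0],[0.4,0,0,0,0,0,0]]]'

```text
clock: 34.02
eef_pos: [0.467, -0.2755, 0.0954]
eef_rot: [180.0, -0.0, 102.5]
contact_force: [0.4, -0.5, 0.7]
grip_width: 0.405
grasp_force: 0.0
```

Run:
```python
from h import *
w=cam('wrist');o=status.get_obs();print(o['eef_pos'],o['eef_rot'],o['clock'])
print('pred',proj(w,(.467,-.2757,.04)))
g=cv2.cvtColor(w['color'],cv2.COLOR_RGB2GRAY)
gs=cv2.GaussianBlur(cv2.resize(g,None,fx=2,fy=2,interpolation=cv2.INTER_CUBIC),(0,0),1.5)
C=cv2.HoughCircles(gs,cv2.HOUGH_GRADIENT,1.2,6,param1=80,param2=20,minRadius=8,maxRadius=40)
for c in C[0]:
    X=ray(w,c[0]/2,c[1]/2,.04)
    if np.hypot(X[0]-.467,X[1]+.2757)<.012:print('circ',(c/2).round(1),X.round(4))
```

```text
[ 0.4671192  -0.27516904  0.095412  ] [ 1.79988440e+02 -1.07639698e-02  1.02593917e+02] 34.0667
pred [256.9895908 207.3665312]
circ [257.1 201.9  10.4] [ 0.4661 -0.2714  0.04  ]
circ [257.7 207.3   9.8] [ 0.4675 -0.2755  0.04  ]
circ [255.9 198.3  10.3] [ 0.4646 -0.2688  0.04  ]
circ [258.9 198.9   6.9] [ 0.4669 -0.2687  0.04  ]
circ [254.7 205.5   6.8] [ 0.465  -0.2746  0.04  ]
circ [252.3 195.9   6.2] [ 0.4615 -0.2675  0.04  ]
circ [254.1 202.5   7.3] [ 0.464  -0.2723  0.04  ]
circ [254.7 213.3   9.5] [ 0.4663 -0.2808  0.04  ]
circ [259.5 210.9   5.9] [ 0.4695 -0.2781  0.04  ]
```

Call:
play_rows --steps '[[[0.4,0,0,0.8,0,0,0],[0.4,0,0,0.8,0,0,0],[0.4,0,0,0.7,0,0,0],[0.4,0,0,0.5,0,0,0],[0.4,0,0,0.45,0,0,0],[0.4,0,0,0.21,0,0,0],[0.4,0,0,0,0,0,0],[0,0,0,0,0,0,0],[0,0,0,0,0,0,0],[0,0,0,0,0,0,0]]]'

```text
clock: 34.9
eef_pos: [0.4673, -0.2762, 0.027]
eef_rot: [179.9, 0.1, 102.5]
contact_force: [-0.4, -0.5, 1.6]
grip_width: 0.174
grasp_force: 58.6
```

Call:
play_rows --steps '[[[0,0,0,0,0,0,0],[0,0,0,0,0,0,0],[0,0,0,0,0,0,0]]]'

```text
clock: 35.15
eef_pos: [0.4674, -0.2763, 0.0269]
eef_rot: [179.9, 0.1, 102.5]
contact_force: [-0.4, -0.9, 4.9]
grip_width: 0.175
grasp_force: 58.8
```

Call:
play_rows --steps '[[[0,0,0,-0.5,0,0,0],[0,0,0,-1,0,0,0],[0,0,0,-1,0,0,0],[0,0,0,-1,0,0,0],[0,0.9454,0.7327,0,0,0,0],[0,0.9454,0.7327,0,0,0,0],[0,0.9454,0.7327,0,0,0,0],[0,0.9454,0.7327,0,0,0,0],[0,0.9454,0.7327,0,0,0,0],[0,0.9454,0.7327,0,0,0,0]]]'

```text
clock: 35.98
eef_pos: [0.5282, -0.145, 0.0965]
eef_rot: [-180.0, 0.0, 102.5]
contact_force: [0.0, -1.1, -0.2]
grip_width: 0.174
grasp_force: 58.6
```

Call:
play_rows --steps '[[[0,0.9454,0.7327,0,0,0,0],[0,0.9454,0.7327,0,0,0,0],[0,0.9454,0.7327,0,0,0,0],[0,0.9454,0.7327,0,0,0,0],[0,0.9454,0.7327,0,0,0,0],[0,0.9454,0.7327,0,0,0,0],[0,0.9454,0.7327,0,0,0,0],[0,0,0,0,0,0,0],[0,0,0,0,0,0,0]]]'

```text
clock: 36.73
eef_pos: [0.5993, 0.0062, 0.0962]
eef_rot: [-180.0, 0.0, 102.7]
contact_force: [0.5, -0.0, -0.8]
grip_width: 0.176
grasp_force: 58.6
```

Call:
play_rows --steps '[[[0,0,0,0.8,0,0,0],[0,0,0,0.8,0,0,0],[0,0,0,0.7,0,0,0],[0,0,0,0.4,0,0,0],[0,0,0,0.2,0,0,0],[0,0,0,0.1,0,0,0],[0,0,0,0.03,0,0,0],[0,0,0,0,0,0,0],[0,0,0,0,0,0,0]]]'

```text
clock: 37.48
eef_pos: [0.5998, 0.0053, 0.0363]
eef_rot: [179.9, 0.0, 102.5]
contact_force: [-0.8, -0.7, -0.4]
grip_width: 0.18
grasp_force: 58.6
```

Call:
play_rows --steps '[[[0,0,0,0.04,0,0,0],[0,0,0,0,0,0,0],[0,0,0,0,0,0,0]]]'

```text
clock: 37.73
eef_pos: [0.5999, 0.0053, 0.0359]
eef_rot: [179.9, 0.0, 102.6]
contact_force: [-1.7, -0.5, 5.2]
grip_width: 0.176
grasp_force: 59.3
```

Call:
play_rows --steps '[[[0.3,0,0,0,0,0,0],[0.3,0,0,0,0,0,0],[0.3,0,0,0,0,0,0],[0.3,0,0,-0.3,0,0,0],[0.3,0,0,-0.7,0,0,0],[0.3,0,0,-1,0,0,0],[0.3,0,0,-1,0,0,0],[0.3,-0.5,0,-1,0,0,0],[0.3,-1,0,-0.5,0,0,0],[0.3,0,0,0,0,0,0]]]'

```text
clock: 38.57
eef_pos: [0.6077, -0.0264, 0.1286]
eef_rot: [179.7, 0.2, 102.4]
contact_force: [0.6, -0.6, 0.7]
grip_width: 0.301
grasp_force: 0.0
```

Call:
play_rows --steps '[[[0.3,0,0,0,0,0,0],[0.3,0,0,0,0,0,0]]]'

```text
clock: 38.73
eef_pos: [0.6054, -0.0235, 0.1239]
eef_rot: [-179.9, -0.0, 102.5]
contact_force: [-0.6, -0.2, -0.5]
grip_width: 0.298
grasp_force: 0.0
```

Run:
```python
from h import *
w=cam('wrist');o=status.get_obs();print(o['eef_pos'],o['clock'],o['contact_force'])
m=mask(w,(120,70,40),(150,255,255));n,l,st,c=cv2.connectedComponentsWithStats(m)
for i in range(1,n):
    if st[i,4]>15:print('purple',st[i],c[i].round(1),ray(w,*(c[i]+.5),.052).round(4))
save(cv2.resize(w['color'],(800,600),interpolation=cv2.INTER_CUBIC),'w10.png')
```

```text
[ 0.60524417 -0.02326987  0.12357239] 38.7833 [-0.53154579  0.21789111 -0.18351672]
purple [335  39  20  22 327] [344.3  49.4] [0.6422 0.1005 0.052 ]
purple [313 165  17  17 225] [320.8 173.2] [0.6509 0.0098 0.052 ]
```

View pics/w10.png

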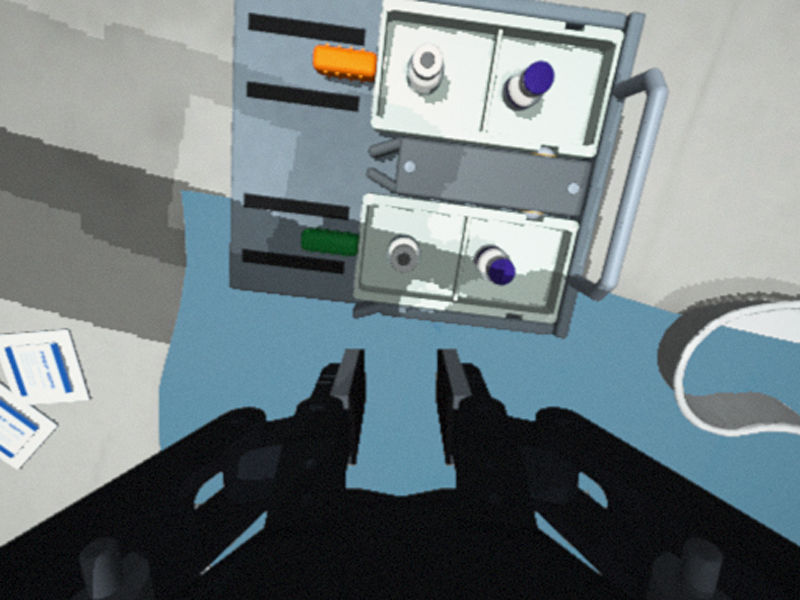

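The final picture shows a grey/teal-banded vial in each rear pocket, at (428,62) and (403,255), and a purple one in each front pocket, at (540,77) and (500,270). All four lean only as perspective explains, and both balls sit in their notches at (547,152) and (535,213). The gripper is clear, so I hand in.

```bash
python3 -c "
from h import *
print(job_done())"
```

```text
the job is handed in; nothing more can be done
None
```

The job is handed in: the loose tray is clicked home in the left bay, and each tray holds one purple-capped and one teal-banded vial, standing upright. My moves stayed well clear of the red-brown vial and the saline ampoule, though I took no closing picture of those two. The hand-in returned no verdict.

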